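Load the pressure cooker's control weights for full pressure

TASK

Set the pressure cooker to full pressure: its centre weight is already on the vent in the middle of the lid, and the two add-on weights lie on the worktop beside it. The tall collar was left lying on its side, so first stand it upright on the worktop and let go, then take it afresh from above, lower it down over the centre post until it rests on the flange, and after it lower the short ring down the thin top of the post until it rests on the collar. Lower the weights all the way rather than dropping them, and leave the other things on the worktop where they are.

Things in the scene. Friction and masses are not known exactly. Their poses are not given: they have to be found in the camera images.
- collar_weight: Tall add-on weight: plain steel eight-sided collar, 46 mm across flats (50 over corners), 34 mm long, straight round 28 mm bore right through, both ends alike, 0.19 to 0.33 kg. Origin at its centre; z along the bore, x, y and the directions halfway between square on its flats. Starts lying on a flat on the worktop (origin 23 mm up); upright on the worktop the origin is 17 mm up.
- ring_weight: Short add-on weight: plain steel eight-sided ring, 44 mm across flats, 20 mm high, straight round 18 mm bore right through, both faces alike, 0.11 to 0.2 kg. Origin at its centre; z along the bore, x, y and the directions halfway between square on its flats. Starts lying flat on the worktop, bore upright (origin 10 mm up).
- weight_seat (a point): Point on the post's axis at the top of the centre weight's flange, where the collar rests, 168 mm above the worktop; z up the post, x along the long handle. Flange: 56 mm across, its underside 18 mm above the lid. Home: collar's origin 17 mm and ring's origin 44 mm above this point. The collar has 2 mm to spare all round on the thick part of the post, the ring 2 mm on the thin part.
- post_tip (a point): Rounded tip of the fixed stepped post that rises from the flange, 64.5 mm above point weight_seat, on the same axis (axes alike). The post is 24 mm thick for the first 28 mm above the flange, tapers over the next 4 mm to 14 mm and stays 14 mm thick to the tip; the collar at home reaches 2 mm above the taper.
- pressure_cooker: Steel pressure cooker, fixed, lid on: 215 mm across, lid 142 mm high in the middle, two small plugs on it up to 151 mm high, 58 mm from the axis. A black long handle points along x, to 273 mm from the axis (84 to 127 mm high), a small helper handle along -x to 143 mm (up to 98 mm high). Origin at the centre of its underside.
- kitchen_timer: Round kitchen timer, 63 mm across, 50 mm high, a bystander. Origin at the centre of its underside.
- garlic: Garlic bulb, 60 mm across, 58 mm high, a bystander. Origin at the centre of its underside.
- tin_beans_half: Small food tin, 75 mm across, 58 mm high, a bystander. Origin at the centre of its underside.

How it is judged:
By the outcome, as a careful person would: the job done as asked, in the order asked, and still so for the second after the job is handed in, with the robot touching nothing.
It also fails if it takes over 72 s, if anything falls off the work surface, if the arm or the gripper's body presses on something with over 40 N, if the wrist force passes 120 N, or if a joint passes its speed limit or range.

ROBOT

A 6-joint arm with a two-finger parallel gripper is mounted at the origin on a cart in front of the work surface, level with it; the furniture and walls round the work are solid. World frame = base frame: x ahead of the robot, y to its left, z up, the work surface at z = 0. Lengths are in m, angles in rad, forces in N, time in s.
With the tool pointing down it reaches from about 0.3 to 0.875 m from the base axis. Payload 6.4 kg.
Tool frame: the origin (TCP) lies at the very end of the fingers, on their centre line; the grasp point (between the pads) lies 19 mm behind it; z points along the fingers, y is the line along which they close (so a half turn about z gives the same grasp; the last joint's range is limited). The gripper opens to 85 mm and grips with 20 to 120 N. Pads are 22 mm wide; open, the fingers measure 114 mm over their backs; the gripper's body (76 mm by 85 mm) begins 54 mm behind the grasp point. The pads swing forward as they close: fully open they stand 13 mm farther back than shut.
Start: joints at [0.992, 0.181, 1.607, -0, 1.354, -0.206], TCP at [0.209, 0.536, 0.231] pointing down, gripper open.
Joint ranges: [-2.99, 2.99], [-0.89, 2.07], [0.3, 2.58], [-1.14, 4.28], [0, 2.63], [-3.12, 3.12]. Speed limits (rad/s): [2.57, 2.57, 3.01, 3.14, 3.14, 3.14].

INTERFACE

Orientations are given as a unit quaternion [w, x, y, z].
In Python, from bench import ctrl gives the robot as it stands.
- The arm moves only by the shell command python3 jog.py 'ROWS'. ROWS is a JSON list that holds a single list of rows (three levels of brackets), with 1 to 10 rows, each of 7 numbers: dx, dy, dz in m, then a rotation vector rx, ry, rz in rad, then the opening from 0.0 (shut) to 1.0 (fully open); each row is the pose to reach, as a shift and turn from the pose commanded when the command began, along the tool's axes at that moment; what a row does not reach only later rows make up. A row lasts 1/8 s, in which the tool goes at most 0.0625 m and 0.188 rad, less where a joint would pass 70% of its speed; a pose out of reach is approached as far as the arm can. The fingers move at their own pace and stop on an object; the grip force is fixed at half the most. Time passes only in rows, so rows that do not move let the fingers close. It prints the time, the measured TCP pose, the force, the opening and the grip force at its end. Input that does not fit is refused with a message, and nothing moves.
- ctrl.get_obs(): the state, without advancing time (a new reading comes with each control period).
- ctrl.camera(name): name is "side" or "top" or "wrist"; returns the picture (480x640x3 uint8, blue, green, red); there is no depth.
- ctrl.camera_params(name): a dict with "fovy" (degrees; the focal length in pixels is half the picture's height over the tangent of half this angle, whatever the lens; pixels are square), "cx", "cy" (the principal point, pixels), "view" (4x4, takes a point from world to camera coordinates). Camera axes: x right, y up, looking along -z (the intrinsics and any distortion apply to the point x, -y, -z); pixel columns grow to the right and rows downward; lengths in m; the calibration is good to about 2 mm. A picture is of the moment at which its call begins: read the wrist's pose just before it. camera_params takes no time and is no camera call; for the wrist camera it gives the pose at the moment of the call.
- ctrl.hand_in(): hands the job in; it is judged then, once.
The state is a dict: "time_s": time; "q": joint angles; "dq": joint speeds; "joint_efforts": joint torques, N m; "eef_pos": TCP position; "eef_rot": TCP orientation; "wrist_force": force on the tool from outside, world axes, zero at the start; "torque": the same for the moment, N m; "opening": opening from 0.0 (shut) to 1.0 (fully open); "grasp_force": force on a finger pad.
Only numpy, scipy, OpenCV 4.12 (cv2) and the standard library are available. Lean on these libraries where they do the work, as an engineer would, in place of code of your own. Each camera call takes 0.05 s, during which the arm holds its last target. There are 200 camera calls.

## Working session

There is one attempt and no reset: what is moved stays moved. The work goes in short steps, Python scripts to look and compute and a shell command to move; the robot and the scene stay as the last step left them, time stands still between calls to the robot, and variables do not carry over. Pictures are saved under pics/ and viewed, at most 10 in all, crops included, and the job is handed in when it is done.

```bash
ls; mkdir -p pics
python3 - <<'E'
from bench import ctrl
import cv2,numpy as np
o=ctrl.get_obs();print(o['time_s'],o['eef_pos'],o['eef_rot'],o['opening'])
for n in['side','top','wrist']:
    p=ctrl.camera_params(n);print(n,{k:(np.round(v,4).tolist() if k=='view' else v) for k,v in p.items()})
    cv2.imwrite(f'pics/{n}0.png',ctrl.camera(n))
E
```

```text
bench.py
jog.py
pics
0.0 [0.2091022  0.53503555 0.23037067] [-3.27206710e-04  1.85320107e-01  9.82677818e-01 -8.10442090e-04] 1.0006428230735358
side {'fovy': 51.49338686944329, 'cx': 314.7649504666211, 'cy': 249.64694440355575, 'view': [[0.9376, -0.3476, -0.0017, -0.5343], [0.1937, 0.5185, 0.8329, -0.1822], [-0.2887, -0.7813, 0.5534, -1.0749], [0.0, 0.0, 0.0, 1.0]]}
top {'fovy': 55.97586225923055, 'cx': 320.9764660515671, 'cy': 231.6342584516997, 'view': [[0.0012, -0.9998, -0.0218, -0.0633], [0.9971, -0.0005, 0.0766, -0.5463], [-0.0766, -0.0218, 0.9968, -1.0773], [0.0, 0.0, 0.0, 1.0]]}
wrist {'fovy': 61.37239175661523, 'cx': 315.3999260039343, 'cy': 243.0669877050213, 'view': [[0.3649, 0.931, -0.0018, -0.5743], [-0.892, 0.3491, -0.2872, 0.0377], [-0.2667, 0.1063, 0.9579, -0.3807], [0.0, 0.0, 0.0, 1.0]]}
```

View pics/top0.png

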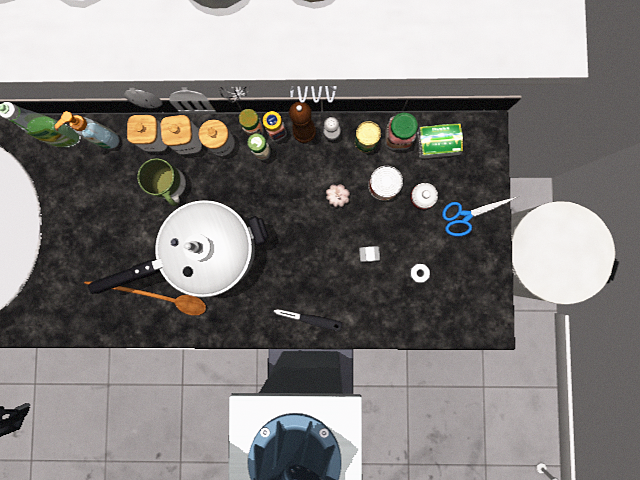

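View pics/side0.png

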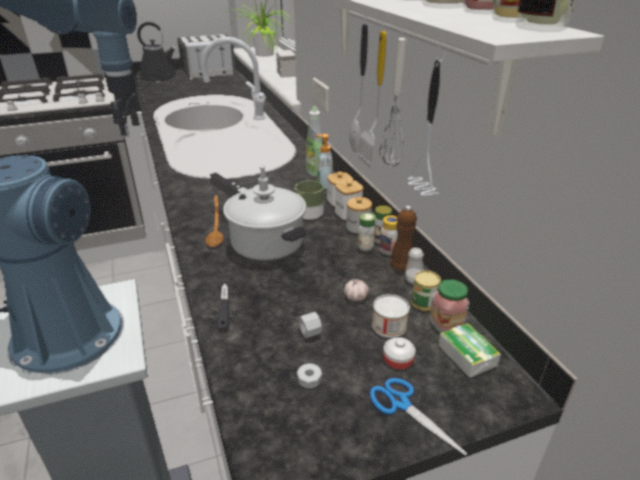

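The top view shows the collar lying at (370,254), the ring at (420,273) and the cooker at (205,248). In the side view the collar is at (311,325), the ring at (309,376) and the post tip near (263,170). I'll enlarge these to get finer positions.

```bash
cat > h.py <<'E'
import cv2,numpy as np
from bench import ctrl
def P(p):
    f=240/np.tan(np.radians(p['fovy'])/2)
    K=np.array([[f,0,p['cx']],[0,f,p['cy']],[0,0,1.]])
    return K@np.diag([1,-1,-1.])@np.array(p['view'])[:3]
def tri(p1,u1,p2,u2):
    X=cv2.triangulatePoints(P(p1),P(p2),np.float64(u1),np.float64(u2))[:,0];return X[:3]/X[3]
def proj(p,X):
    x=P(p)@np.append(X,1);return x[:2]/x[2]
def atz(p,u,z):
    M=P(p);A=np.c_[M[:,0],M[:,1],-np.array([u[0],u[1],1.])];s=np.linalg.solve(A,-(M[:,2]*z+M[:,3]));return s[:2]
def crop(im,u,w,h,s):
    x,y=int(u[0]-w/2),int(u[1]-h/2)
    return cv2.resize(im[y:y+h,x:x+w],None,fx=s,fy=s,interpolation=cv2.INTER_CUBIC)
E
python3 - <<'E'
from h import *
t=cv2.imread('pics/top0.png');s=cv2.imread('pics/side0.png')
r=[np.hstack([crop(im,u,50,50,5) for u in us]) for im,us in((t,[(370,254),(420,273),(195,245)]),(s,[(311,325),(309,376),(263,185)]))]
cv2.imwrite('pics/c0.png',np.vstack(r))
E
```

```text
(no output)
```

View pics/c0.png

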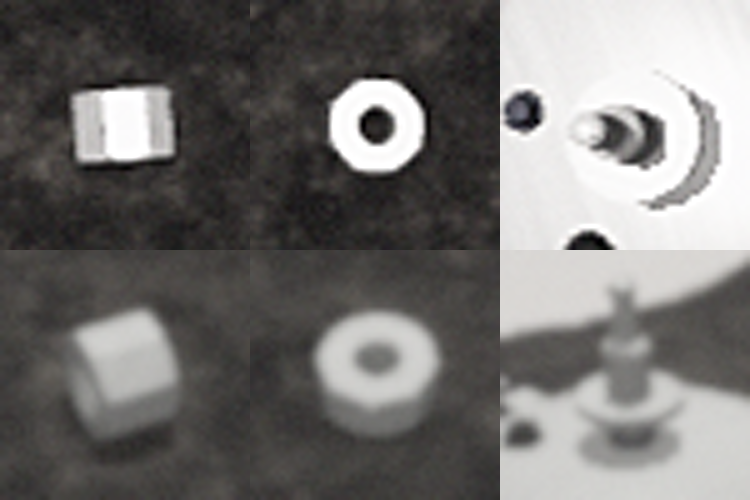

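The crops show the collar's top face at top (370,253.8) and side (311.2,319), with its bore axis roughly along world x. The ring's top face is at top (420.4,273.2) and side (309.4,372.6). The post tip is at top (187.6,246) and side (262.4,167.6), and the flange at top (196.8,247.6) and side (263.6,189).

Run:
```python
from h import *
a=ctrl.camera_params('top');b=ctrl.camera_params('side')
for n,u,v in(('collar',(370,253.8),(311.2,319)),('ring',(420.4,273.2),(309.4,372.6)),('tip',(187.6,246),(262.4,167.6)),('fl',(196.8,247.6),(263.6,189))):
    print(n,tri(a,u,b,v).round(4))
print(atz(a,(370,253.8),.046),atz(a,(420.4,273.2),.02),atz(a,(187.6,246),.2325),atz(a,(196.8,247.6),.168))
print('axis ends',atz(a,(370.8,247),.046),atz(a,(370.2,261),.046),proj(a,[.5,-.1,.046]),proj(a,[.53,-.1,.046]))
# edges top stripe
for y0 in[(105,88),(105,160),(147,87),(155,159)]: print(atz(a,(345+y0[0]/5,229+y0[1]/5),.046))
o=ctrl.get_obs();from scipy.spatial.transform import Rotation as R
q=o['eef_rot'];print(R.from_quat(q,scalar_first=True).as_matrix().round(3))
```

```text
collar [ 0.4935 -0.1804  0.0397]
ring [ 0.4464 -0.3024  0.0193]
tip [0.5025 0.1964 0.2266]
fl [0.5018 0.1957 0.1675]
[ 0.49181932 -0.17935439] [ 0.44604346 -0.30209867] [0.50176866 0.19464548] [0.50128676 0.19562896]
axis ends [ 0.50786453 -0.18135311] [ 0.47487145 -0.17970451] [336.33532294 250.31600006] [336.31770261 237.64963812]
[ 0.50880645 -0.17004656]
[ 0.474862   -0.16982904]
[ 0.50928411 -0.18984523]
[ 0.4753546  -0.19333932]
[[-0.931  0.364 -0.001]
 [ 0.364  0.931 -0.001]
 [ 0.    -0.001 -1.   ]]
```

```bash
cat >> h.py <<'E'
from scipy.spatial.transform import Rotation as R
def down(yaw,tilt=0):
    """tool y at world angle 90deg+yaw, z down; tilt: + leans z toward world +x (rotation about closing axis)"""
    y=np.array([-np.sin(yaw),np.cos(yaw),0]);z=np.array([0,0,-1.]);M=np.c_[np.cross(y,z),y,z]
    return R.from_rotvec(-tilt*y)*R.from_matrix(M)
def rem(p,Rt):
    o=ctrl.get_obs();Rc=R.from_quat(o['eef_rot'],scalar_first=True)
    print('t %.2f pos %s shift %s rot %s'%(o['time_s'],o['eef_pos'].round(4),Rc.inv().apply(np.array(p)-o['eef_pos']).round(4),(Rc.inv()*Rt).as_rotvec().round(4)),'F',np.round(o['wrist_force'],1),'op',round(o['opening'],3))
E
python3 jog.py '[[[-0.534,-0.623,-0.03,0,0,-0.373,1],[-0.534,-0.623,-0.03,0,0,-0.373,1],[-0.534,-0.623,-0.03,0,0,-0.373,1],[-0.534,-0.623,-0.03,0,0,-0.373,1],[-0.534,-0.623,-0.03,0,0,-0.373,1],[-0.534,-0.623,-0.03,0,0,-0.373,1],[-0.534,-0.623,-0.03,0,0,-0.373,1],[-0.534,-0.623,-0.03,0,0,-0.373,1],[-0.534,-0.623,-0.03,0,0,-0.373,1],[-0.534,-0.623,-0.03,0,0,-0.373,1]]]'
python3 -c "
from h import *
rem([.48,-.24,.24],down(0))"
```

```text
time_s: 1.4
eef_pos: [0.4135, -0.0504, 0.2542]
eef_rot: [0.0, 0.0, 1.0, -0.0]
wrist_force: [1.2, 0.8, 0.8]
opening: 0.996
grasp_force: 0.0
t 1.40 pos [ 0.4135 -0.0504  0.2542] shift [-0.0665 -0.1896  0.0143] rot [-0.0001  0.0009 -0.0005] F [1.2 0.8 0.8] op 0.996
```

```bash
python3 jog.py '[[[-0.066,-0.19,0.014,0,0,0,1],[-0.066,-0.19,0.014,0,0,0,1],[-0.066,-0.19,0.014,0,0,0,1],[-0.066,-0.19,0.014,0,0,0,1],[-0.066,-0.19,0.014,0,0,0,1],[-0.066,-0.19,0.014,0,0,0,1]]]'
python3 - <<'E'
from h import *
import pickle
p=ctrl.camera_params('wrist');im=ctrl.camera('wrist');cv2.imwrite('pics/w1.png',im);pickle.dump(p,open('w1.p','wb'))
rem([.48,-.24,.24],down(0))
print(proj(p,[.492,-.18,.046]),proj(p,[.446,-.302,.02]))
E
```

```text
time_s: 2.15
eef_pos: [0.479, -0.2366, 0.24]
eef_rot: [-0.0, -0.001, 1.0, 0.0]
wrist_force: [-0.1, 0.2, 0.9]
opening: 1.0
grasp_force: 0.0
t 2.20 pos [ 0.4792 -0.2365  0.2402] shift [-0.0008 -0.0035  0.0002] rot [0.0003 0.     0.0018] F [-0.2  0.2 -0.1] op 1.002
[381.01840555 225.57247245] [241.84293245 168.17311757]
```

View pics/w1.png

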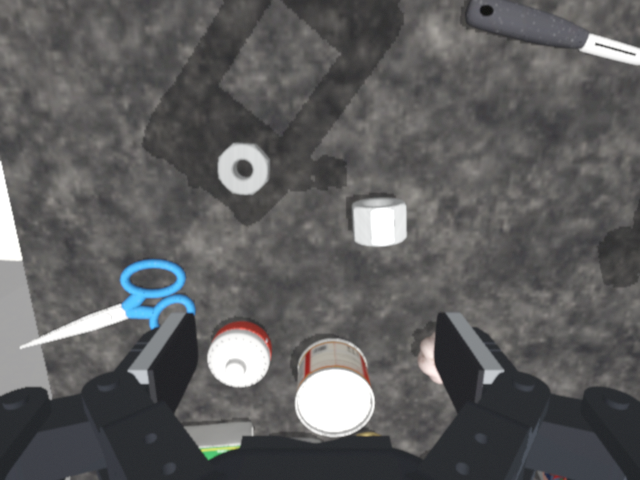

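The wrist view shows the ring at (243,169) and the collar at (380,222), within 2 px of the projected estimates. Next I'll refine the positions and flat directions from their outlines.

Run:
```python
from h import *
import pickle
p=pickle.load(open('w1.p','rb'));im=cv2.imread('pics/w1.png');g=cv2.cvtColor(im,6)
def big(m,u):
    n,l,s,c=cv2.connectedComponentsWithStats(m.astype(np.uint8));k=l[int(u[1]),int(u[0])]
    return cv2.findContours((l==k).astype(np.uint8),0,1)[0][0][:,0],s[k]
c,s=big(g>235,(382,224));print('stripe',s,cv2.minAreaRect(c))
ap=cv2.approxPolyDP(c,2.5,True)[:,0];print(ap.tolist());
for u in ap:print(atz(p,u,.046).round(4))
c,s=big(g>135,(232,160));print('ring',s,cv2.minAreaRect(c))
ap=cv2.approxPolyDP(c,2.,True)[:,0];print(ap.tolist())
W=np.array([atz(p,u,.02) for u in ap]);print(W.round(4).tolist(),W.mean(0))
d=np.diff(np.vstack([W,W[:1]]),axis=0);print(np.degrees(np.arctan2(d[:,1],d[:,0])).round(1),np.hypot(*d.T).round(4))
roi=(g[155:185,230:258]<90).astype(np.uint8);n,l,st,ce=cv2.connectedComponentsWithStats(roi);print(st,ce+[230,155])
r=np.hstack([crop(im,(380,220),80,80,5),crop(im,(243,168),80,80,5)]);cv2.imwrite('pics/c1.png',r)
```

```text
stripe [ 370  207   35   39 1077] ((387.2692565917969, 226.1538543701172), (37.338645935058594, 34.48473358154297), 87.27368927001953)
[[399, 207], [370, 211], [372, 244], [384, 245], [400, 238], [404, 215], [398, 223]]
[ 0.4757 -0.1655]
[ 0.4792 -0.19  ]
[ 0.5086 -0.1871]
[ 0.5095 -0.1766]
[ 0.5031 -0.163 ]
[ 0.4827 -0.1608]
[ 0.4897 -0.1655]
ring [ 218  143   51   52 1829] ((243.0, 168.5), (51.0, 50.0), 90.0)
[[233, 143], [219, 156], [219, 178], [234, 193], [252, 194], [267, 180], [268, 161], [253, 144]]
[[0.4242, -0.3086], [0.4354, -0.3216], [0.4547, -0.3229], [0.4682, -0.3102], [0.4691, -0.294], [0.4565, -0.28], [0.4397, -0.2785], [0.4251, -0.2912]] [ 0.44662424 -0.30087629]
[ -49.4   -3.9   43.1   86.8  132.1  175.1 -139.2  -92.8] [0.0171 0.0194 0.0185 0.0163 0.0189 0.0168 0.0193 0.0175]
[[  0   0  28  30 649]
 [  7   6  15  16 191]] [[243.38058552 169.86748844]
 [243.90575916 168.2513089 ]]
```

View pics/c1.png

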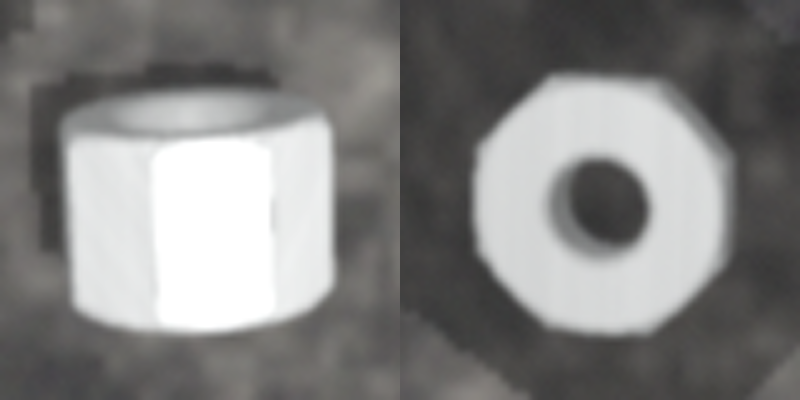

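The collar's top flat runs (370.4,208) to (372,243) on the left and (394,208.4) to (394.8,243.6) on the right. The ring's top face is centred at (243,168.6).

Run:
```python
from h import *
import pickle
p=pickle.load(open('w1.p','rb'));a=ctrl.camera_params('top')
W=np.array([atz(p,u,.046) for u in((370.4,208),(372,243),(394,208.4),(394.8,243.6))]);print(W.round(4),W.mean(0))
for i in(0,2):
    d=W[i+1]-W[i];print(np.degrees(np.arctan2(d[1],d[0])))
print(W[0]-W[2],atz(p,(243,168.6),.02))
print('tri collar',tri(p,(382.8,225.7),a,(370,253.8)),'ring',tri(p,(243,168.6),a,(420.4,273.2)))
```

```text
[[ 0.4766 -0.1898]
 [ 0.5077 -0.1871]
 [ 0.4769 -0.1697]
 [ 0.5082 -0.1672]] [ 0.49235701 -0.17843923]
4.840934709593878
4.508451365282733
[-0.00033485 -0.02009128] [ 0.44637524 -0.30098938]
tri collar [ 0.49162455 -0.17902605  0.04854465] ring [ 0.446026   -0.30080937  0.02426419]
```

```bash
cat >> h.py <<'E'
def grasp(C,yaw,tilt,off,back=0):
    Rt=down(yaw,tilt);z=Rt.as_matrix()[:,2];rem(np.array(C)+(off-back)*z,Rt)
E
python3 -c "
from h import *
print(down(.08,-.785).as_matrix().round(2))
grasp([.492,-.179,.023],.08,-.785,.010,.08)"
```

```text
[[-0.71 -0.08 -0.7 ]
 [-0.06  1.   -0.06]
 [ 0.71 -0.   -0.71]]
t 2.20 pos [ 0.4792 -0.2365  0.2402] shift [-0.0623  0.0613  0.1677] rot [ 0.0309  0.7846 -0.074 ] F [-0.2  0.2 -0.1] op 1.002
```

```bash
python3 jog.py '[[[-0.062,0.061,0.168,0.031,0.785,-0.074,1],[-0.062,0.061,0.168,0.031,0.785,-0.074,1],[-0.062,0.061,0.168,0.031,0.785,-0.074,1],[-0.062,0.061,0.168,0.031,0.785,-0.074,1],[-0.062,0.061,0.168,0.031,0.785,-0.074,1],[-0.062,0.061,0.168,0.031,0.785,-0.074,1],[-0.062,0.061,0.168,0.031,0.785,-0.074,1],[-0.062,0.061,0.168,0.031,0.785,-0.074,1]]]' | head -2
python3 -c "
from h import *
p=ctrl.camera_params('wrist');cv2.imwrite('pics/w2.png',np.hstack([ctrl.camera('wrist')[::2,::2],ctrl.camera('side')[240:480,150:470]]))
grasp([.492,-.179,.023],.08,-.785,.010)"
```

```text
time_s: 3.2
eef_pos: [0.5417, -0.1775, 0.0739]
t 3.30 pos [ 0.5416 -0.1776  0.0735] shift [-0.0004  0.0025  0.0807] rot [ 0.0006  0.002  -0.0024] F [0.  0.1 0.3] op 1.001
```

View pics/w2.png

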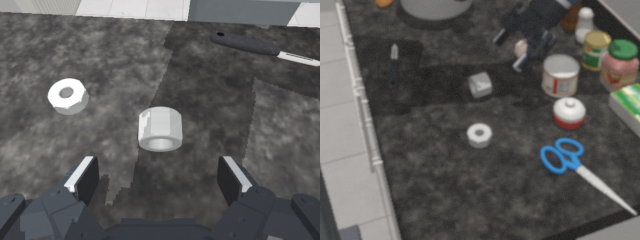

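The collar sits centred between the open fingers, at about x=160 in the half-scale wrist view. I'll advance and close.

```bash
python3 jog.py '[[[0,0.002,0.04,0,0,0,1],[0,0.002,0.06,0,0,0,1],[0,0.002,0.08,0,0,0,1],[0,0.002,0.08,0,0,0,1],[0,0.002,0.08,0,0,0,0],[0,0.002,0.08,0,0,0,0],[0,0.002,0.08,0,0,0,0],[0,0.002,0.08,0,0,0,0],[0,0.002,0.08,0,0,0,0],[0,0.002,0.08,0,0,0,0]]]'
python3 -c "
from h import *
grasp([.492,-.179,.023],.08,-.785,.010)
grasp([.492,-.179,.060],.08,.785,.010)"
```

```text
time_s: 4.55
eef_pos: [0.4859, -0.1799, 0.0164]
eef_rot: [-0.381, -0.036, 0.924, -0.016]
wrist_force: [3.1, 0.6, 6.3]
opening: 0.524
grasp_force: 62.0
t 4.55 pos [ 0.4859 -0.1799  0.0164] shift [0.0003 0.0004 0.0009] rot [-0.0001  0.0015 -0.0019] F [3.1 0.6 6.3] op 0.524
t 4.55 pos [ 0.4859 -0.1799  0.0164] shift [ 0.0164  0.0004 -0.0352] rot [-1.6000e-03 -1.5685e+00 -1.5000e-03] F [3.1 0.6 6.3] op 0.524
```

```bash
python3 jog.py '[[[0.035,0,-0.035,0,0,0,0],[0.026,0,-0.044,0,-1.571,0,0],[0.026,0,-0.044,0,-1.571,0,0],[0.026,0,-0.044,0,-1.571,0,0],[0.026,0,-0.044,0,-1.571,0,0],[0.026,0,-0.044,0,-1.571,0,0],[0.026,0,-0.044,0,-1.571,0,0],[0.026,0,-0.044,0,-1.571,0,0],[0.026,0,-0.044,0,-1.571,0,0],[0.026,0,-0.044,0,-1.571,0,0]]]'
python3 jog.py '[[[0,0,0,0,0,0,0]]]' >/dev/null
python3 -c "
from h import *
cv2.imwrite('pics/w3.png',np.hstack([ctrl.camera('wrist')[::2,::2],ctrl.camera('side')[240:480,150:470]]))
grasp([.492,-.179,.023],.08,.785,.010)
grasp([.492,-.179,.017],.08,.785,.010)"
```

```text
time_s: 5.8
eef_pos: [0.5168, -0.1548, 0.1192]
eef_rot: [0.337, -0.011, 0.941, 0.013]
wrist_force: [-0.2, -0.5, -2.2]
opening: 0.524
grasp_force: 62.2
t 6.03 pos [ 0.5181 -0.1555  0.1202] shift [ 0.0813 -0.0233  0.0679] rot [-0.0224 -0.0991 -0.0392] F [-0.4 -0.1 -2.8] op 0.526
t 6.03 pos [ 0.5181 -0.1555  0.1202] shift [ 0.0851 -0.0233  0.0725] rot [-0.0224 -0.0991 -0.0392] F [-0.4 -0.1 -2.8] op 0.526
```

View pics/w3.png

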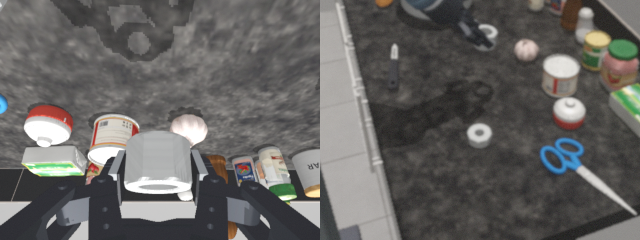

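The collar is held and turning, but the rotation isn't finished. I'll complete it at a hover.

```bash
python3 jog.py '[[[0.06,-0.023,0.043,-0.022,-0.099,-0.039,0],[0.06,-0.023,0.043,-0.022,-0.099,-0.039,0],[0.06,-0.023,0.043,-0.022,-0.099,-0.039,0],[0.06,-0.023,0.043,-0.022,-0.099,-0.039,0],[0.06,-0.023,0.043,-0.022,-0.099,-0.039,0],[0.06,-0.023,0.043,-0.022,-0.099,-0.039,0]]]'
python3 -c "
from h import *
grasp([.492,-.179,.020],.08,.785,.010)
grasp([.492,-.179,.017],.08,.785,.010)"
```

```text
time_s: 6.78
eef_pos: [0.5253, -0.1507, 0.1177]
eef_rot: [0.338, -0.015, 0.941, 0.012]
wrist_force: [0.5, 0.0, -2.0]
opening: 0.528
grasp_force: 62.2
t 6.78 pos [ 0.5253 -0.1507  0.1177] shift [ 0.0875 -0.028   0.0633] rot [-0.0204 -0.0955 -0.0403] F [ 0.5  0.  -2. ] op 0.528
t 6.78 pos [ 0.5253 -0.1507  0.1177] shift [ 0.0894 -0.028   0.0656] rot [-0.0204 -0.0955 -0.0403] F [ 0.5  0.  -2. ] op 0.528
```

```bash
python3 -c "
from h import *
o=ctrl.get_obs();print(o['q'].round(3))"
```

```text
[-0.796 -0.018  2.262  0.95   0.626 -3.117]
```

```bash
python3 -c "
from h import *
grasp([.49,-.17,.08],-.334,.785,.010)"
```

```text
t 6.78 pos [ 0.5253 -0.1507  0.1177] shift [ 0.0511 -0.021   0.0157] rot [ 0.2579 -0.0969  0.2665] F [ 0.5  0.  -2. ] op 0.528
```

```bash
python3 jog.py '[[[0.05,-0.02,0.016,0.258,-0.097,0.267,0],[0.05,-0.02,0.016,0.258,-0.097,0.267,0],[0.05,-0.02,0.016,0.258,-0.097,0.267,0],[0.05,-0.02,0.016,0.258,-0.097,0.267,0],[0.05,-0.02,0.016,0.258,-0.097,0.267,0],[0.05,-0.02,0.016,0.258,-0.097,0.267,0],[0.05,-0.02,0.016,0.258,-0.097,0.267,0],[0.05,-0.02,0.016,0.258,-0.097,0.267,0]]]'
python3 -c "
from h import *
print(ctrl.get_obs()['q'].round(2))
grasp([.49,-.17,.08],-.334,.785,.010)
grasp([.49,-.17,.017],-.334,.785,.010)"
```

```text
time_s: 7.78
eef_pos: [0.4992, -0.1672, 0.0962]
eef_rot: [0.362, 0.158, 0.917, -0.062]
wrist_force: [-0.2, -0.3, -3.3]
opening: 0.523
grasp_force: 62.5
[-0.7  -0.05  2.4   1.29  0.26 -3.12]
t 7.78 pos [ 0.4992 -0.1672  0.0962] shift [ 0.0164 -0.0057  0.0165] rot [-0.0042 -0.0323 -0.0054] F [-0.2 -0.3 -3.3] op 0.523
t 7.78 pos [ 0.4992 -0.1672  0.0962] shift [ 0.0595 -0.0058  0.0625] rot [-0.0042 -0.0323 -0.0054] F [-0.2 -0.3 -3.3] op 0.523
```

```bash
python3 -c "
from h import *
grasp([.50,-.18,.14],-.8,.1,.010)"
```

```text
t 7.78 pos [ 0.4992 -0.1672  0.0962] shift [-0.0275 -0.0123 -0.0207] rot [0.1939 0.6409 0.4252] F [-0.2 -0.3 -3.3] op 0.523
```

```bash
python3 jog.py '[[[-0.028,-0.012,-0.021,0.194,0.64,0.425,0],[-0.028,-0.012,-0.021,0.194,0.64,0.425,0],[-0.028,-0.012,-0.021,0.194,0.64,0.425,0],[-0.028,-0.012,-0.021,0.194,0.64,0.425,0],[-0.028,-0.012,-0.021,0.194,0.64,0.425,0],[-0.028,-0.012,-0.021,0.194,0.64,0.425,0],[-0.028,-0.012,-0.021,0.194,0.64,0.425,0],[-0.028,-0.012,-0.021,0.194,0.64,0.425,0]]]' |head -3
python3 -c "
from h import *
print(ctrl.get_obs()['q'].round(2))
grasp([.50,-.18,.14],-.8,.1,.010)
grasp([.50,-.18,.08],-1.2,.785,.010)"
```

```text
time_s: 8.78
eef_pos: [0.5029, -0.181, 0.1308]
eef_rot: [0.047, 0.388, 0.92, -0.02]
[-0.55  0.15  1.87 -0.03  1.03 -1.31]
t 8.78 pos [ 0.5029 -0.181   0.1308] shift [ 0.0018 -0.0014  0.0006] rot [0.0007 0.002  0.0017] F [ 0.1  0.5 -2.4] op 0.524
t 8.78 pos [ 0.5029 -0.181   0.1308] shift [ 0.0021 -0.0041  0.058 ] rot [ 0.1763 -0.6738  0.3698] F [ 0.1  0.5 -2.4] op 0.524
```

```bash
python3 jog.py '[[[0.002,-0.004,0.058,0.176,-0.674,0.37,0],[0.002,-0.004,0.058,0.176,-0.674,0.37,0],[0.002,-0.004,0.058,0.176,-0.674,0.37,0],[0.002,-0.004,0.058,0.176,-0.674,0.37,0],[0.002,-0.004,0.058,0.176,-0.674,0.37,0],[0.002,-0.004,0.058,0.176,-0.674,0.37,0],[0.002,-0.004,0.058,0.176,-0.674,0.37,0],[0.002,-0.004,0.058,0.176,-0.674,0.37,0],[0.002,-0.004,0.058,0.176,-0.674,0.37,0]]]' |head -3
python3 -c "
from h import *
print(ctrl.get_obs()['q'].round(2))
grasp([.50,-.18,.08],-1.2,.785,.010)
grasp([.50,-.18,.017],-1.2,.785,.010)"
```

```text
time_s: 9.9
eef_pos: [0.5049, -0.1818, 0.0875]
eef_rot: [0.3, 0.527, 0.766, -0.213]
[-0.22  0.24  2.1  -1.14  0.69  0.29]
t 9.90 pos [ 0.5049 -0.1818  0.0875] shift [ 0.0073 -0.0037  0.0132] rot [-0.0136 -0.0316  0.0011] F [-0.6  0.9 -3.7] op 0.526
t 9.90 pos [ 0.5049 -0.1818  0.0875] shift [ 0.0504 -0.003   0.0591] rot [-0.0136 -0.0316  0.0011] F [-0.6  0.9 -3.7] op 0.526
```

```bash
python3 -c "
from h import *
grasp([.49,-.20,.085],-1.75,.785,.010)"
```

```text
t 9.90 pos [ 0.5049 -0.1818  0.0875] shift [-0.0063 -0.0239  0.0194] rot [ 0.3692 -0.0279  0.3961] F [-0.6  0.9 -3.7] op 0.526
```

```bash
python3 jog.py '[[[-0.006,-0.024,0.019,0.369,-0.028,0.396,0],[-0.006,-0.024,0.019,0.369,-0.028,0.396,0],[-0.006,-0.024,0.019,0.369,-0.028,0.396,0],[-0.006,-0.024,0.019,0.369,-0.028,0.396,0],[-0.006,-0.024,0.019,0.369,-0.028,0.396,0],[-0.006,-0.024,0.019,0.369,-0.028,0.396,0],[-0.006,-0.024,0.019,0.369,-0.028,0.396,0],[-0.006,-0.024,0.019,0.369,-0.028,0.396,0]]]' |head -3
python3 -c "
from h import *
print(ctrl.get_obs()['q'].round(2))
grasp([.49,-.20,.085],-1.75,.785,.010)
grasp([.49,-.20,.020],-1.75,.785,.010)
cv2.imwrite('pics/w4.png',np.hstack([ctrl.camera('wrist')[::2,::2],ctrl.camera('side')[200:440,150:470]]))"
```

```text
time_s: 10.9
eef_pos: [0.4886, -0.2058, 0.078]
eef_rot: [0.245, 0.71, 0.592, -0.293]
[-0.19  0.44  1.85 -0.93  1.07  0.55]
t 10.90 pos [ 0.4886 -0.2058  0.078 ] shift [-0.0007  0.0004  0.0008] rot [ 0.0005 -0.0004 -0.0017] F [ 0.5  0.  -1.9] op 0.525
t 10.90 pos [ 0.4886 -0.2058  0.078 ] shift [0.0452 0.0003 0.0468] rot [ 0.0005 -0.0004 -0.0017] F [ 0.5  0.  -1.9] op 0.525
```

View pics/w4.png

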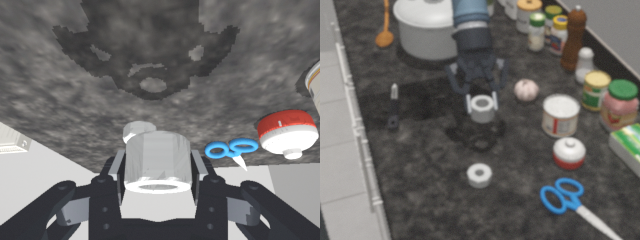

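The pose is reached, the collar is upright in the grip and everything is clear. I'll lower it.

```bash
python3 jog.py '[[[0.03,0,0.031,0,0,0,0],[0.045,0,0.046,0,0,0,0],[0.045,0,0.046,0,0,0,0],[0.045,0,0.046,0,0,0,0],[0.046,0,0.047,0,0,0,0],[0.046,0,0.047,0,0,0,0]]]' |sed -n '2p;4p'
python3 jog.py '[[[0.0007,0,0.0007,0,0,0,0],[0.0007,0,0.0007,0,0,0,0]]]' |sed -n '2p;4p'
python3 -c "
from h import *
grasp([.49,-.20,.017],-1.75,.785,.010)"
```

```text
eef_pos: [0.4889, -0.2065, 0.0125]
wrist_force: [1.0, 0.6, -2.9]
eef_pos: [0.4887, -0.2065, 0.0111]
wrist_force: [-0.4, -0.4, -2.7]
t 12.00 pos [ 0.4887 -0.2065  0.0111] shift [0.0005 0.0001 0.0012] rot [ 0.0001 -0.0004 -0.0019] F [-0.4 -0.4 -2.7] op 0.525
```

```bash
for i in 1 2 3; do python3 jog.py '[[[0.0007,0,0.0007,0,0,0,0],[0.0007,0,0.0007,0,0,0,0]]]' |sed -n '2p;4p'; done
```

```text
eef_pos: [0.4888, -0.2066, 0.0105]
wrist_force: [-1.2, 0.7, 2.4]
eef_pos: [0.4888, -0.2067, 0.0104]
wrist_force: [-2.7, 4.9, 9.6]
eef_pos: [0.4889, -0.2068, 0.0104]
wrist_force: [-4.9, 6.8, 17.5]
```

```bash
python3 jog.py '[[[-0.001,0,-0.001,0,0,0,0],[-0.001,0,-0.001,0,0,0,1],[-0.001,0,-0.001,0,0,0,1],[-0.001,0,-0.001,0,0,0,1],[-0.001,0,-0.001,0,0,0,1],[-0.001,0,-0.001,0,0,0,1],[-0.001,0,-0.03,0,0,0,1],[-0.001,0,-0.08,0,0,0,1],[-0.001,0,-0.12,0,0,0,1],[-0.001,0,-0.12,0,0,0,1]]]'
python3 -c "
from h import *
print(ctrl.get_obs()['q'].round(2))
grasp([.45,-.25,.24],-1.2,0,0)
"
```

```text
time_s: 14.0
eef_pos: [0.5061, -0.1224, 0.096]
eef_rot: [0.247, 0.71, 0.592, -0.291]
wrist_force: [0.8, -0.3, 0.2]
opening: 1.001
grasp_force: 0.0
[-0.03  0.45  1.79 -0.85  1.2   0.59]
t 14.00 pos [ 0.5061 -0.1224  0.096 ] shift [-0.1978 -0.0317 -0.0064] rot [-0.2088  0.7656 -0.5223] F [ 0.8 -0.3  0.2] op 1.001
```

```bash
python3 -c "
from h import *
grasp([.47,-.23,.24],-.18,0,0)
"
```

```text
t 14.00 pos [ 0.5061 -0.1224  0.096 ] shift [-0.1813 -0.0156 -0.0228] rot [-0.6072  0.6185 -1.4828] F [ 0.8 -0.3  0.2] op 1.001
```

```bash
python3 jog.py '[[[-0.18,-0.016,-0.023,-0.607,0.619,-1.483,1],[-0.18,-0.016,-0.023,-0.607,0.619,-1.483,1],[-0.18,-0.016,-0.023,-0.607,0.619,-1.483,1],[-0.18,-0.016,-0.023,-0.607,0.619,-1.483,1],[-0.18,-0.016,-0.023,-0.607,0.619,-1.483,1],[-0.18,-0.016,-0.023,-0.607,0.619,-1.483,1],[-0.18,-0.016,-0.023,-0.607,0.619,-1.483,1],[-0.18,-0.016,-0.023,-0.607,0.619,-1.483,1],[-0.18,-0.016,-0.023,-0.607,0.619,-1.483,1],[-0.18,-0.016,-0.023,-0.607,0.619,-1.483,1]]]' | sed -n 2p
python3 jog.py '[[[0,0,0,0,0,0,1],[0,0,0,0,0,0,1]]]' >/dev/null
python3 - <<'E'
from h import *
import pickle
p=ctrl.camera_params('wrist');rem([.47,-.23,.24],down(-.18));im=ctrl.camera('wrist');t=ctrl.camera('top');s=ctrl.camera('side')
pickle.dump((p,im,t),open('w5.p','wb'))
print(ctrl.get_obs()['q'].round(2))
uc=proj(p,[.489,-.199,.034]);ur=proj(p,[.446,-.301,.02]);tc=proj(ctrl.camera_params('top'),[.489,-.199,.034]);sc=proj(ctrl.camera_params('side'),[.489,-.199,.017])
print(uc,ur,tc,sc)
c=[crop(im,uc.round(),80,80,5),crop(im,ur.round(),80,80,5)]
cv2.imwrite('pics/c5.png',np.hstack(c))
E
```

```text
eef_pos: [0.4665, -0.231, 0.2359]
t 15.50 pos [ 0.467  -0.2302  0.236 ] shift [-0.0029  0.0008 -0.004 ] rot [-0.0229  0.0139 -0.0602] F [ 0.6  0.6 -0.4] op 0.997
[-0.68  0.04  1.75 -0.01  1.33 -2.01]
[361.08904185 221.16742893] [239.09813203 197.92037344] [377.83207897 255.12785506] [311.62618954 333.19549896]
```

View pics/c5.png

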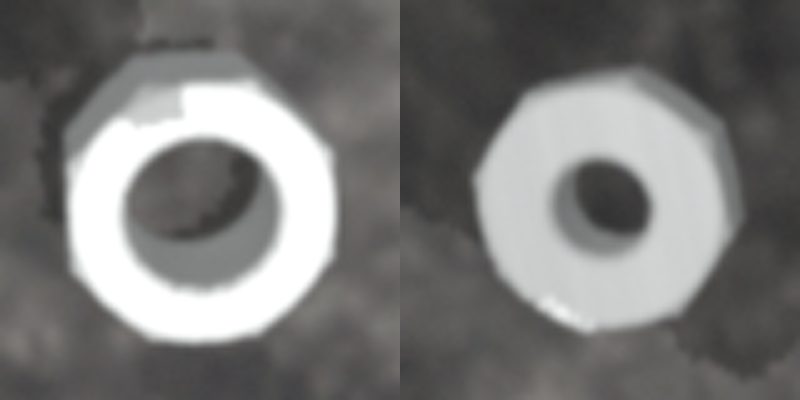

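The collar stands upright with its bore top at px (361.5,223.8); the ring is at (239,199).

Run:
```python
from h import *
import pickle
p,im,t=pickle.load(open('w5.p','rb'));a=ctrl.camera_params('top')
print('collar',atz(p,(361.5,223.8),.034),'ring',atz(p,(239,199),.02))
g=cv2.cvtColor(t,6);m=(g[235:275,358:398]>150).astype(np.uint8);n,l,s,c=cv2.connectedComponentsWithStats(m);print(s,c+[358,235])
k=np.argmax(s[1:,4])+1;u=c[k]+[358,235]
print('tri',tri(p,(361.5,223.8),a,u),atz(a,u,.034))
# flats from octagon vertices in crop (top face)
V=np.array([(70,165),(72,262),(150,335),(255,338),(332,258),(333,150)])/5+[321,181]
W=np.array([atz(p,u,.034) for u in V]);d=np.diff(W,axis=0);print(np.degrees(np.arctan2(d[:,1],d[:,0])).round(1),np.hypot(*d.T).round(4))
V=np.array([(475,180),(497,265),(590,332),(683,313),(728,220),(712,135),(625,85),(527,100)])-[400,0];V=V/5+[199,158]
W=np.array([atz(p,u,.02) for u in V]);d=np.diff(W,axis=0);print(np.degrees(np.arctan2(d[:,1],d[:,0])).round(1),np.hypot(*d.T).round(4),W.mean(0))
C=atz(p,(361.5,223.8),.034)
grasp([C[0],C[1],.10],-.18,0,0);grasp([C[0],C[1],.008],-.18,0,0)
```

```text
collar [ 0.49141954 -0.19914041] ring [ 0.44692567 -0.3013775 ]
[[   0    0   40   40 1240]
 [  14   10   14    5   39]
 [  19   13   21   27  286]
 [  10   14    3    6   12]
 [  19   17    3    6   14]
 [  10   21    1    1    1]
 [  14   27    6    2    8]] [[374.65241935 252.34032258]
 [379.12820513 246.74358974]
 [390.07342657 264.81468531]
 [369.16666667 251.5       ]
 [378.         254.5       ]
 [368.         256.        ]
 [374.25       262.625     ]]
tri [ 0.46287183 -0.20818094  0.14922307] [ 0.46600349 -0.22784995]
[-11.8  32.5  74.9 125.4 168.7] [0.0176 0.0196 0.0188 0.0198 0.0195]
[  -3.5   38.6   88.2  139.   174.6 -134.1  -95.1] [0.0159 0.0206 0.0178 0.0196 0.0156 0.0175 0.0179] [ 0.44710944 -0.30056302]
t 15.65 pos [ 0.4675 -0.2296  0.2368] shift [-0.014   0.0383  0.1363] rot [-0.0228  0.015  -0.057 ] F [0.2 0.5 0.4] op 1.002
t 15.65 pos [ 0.4675 -0.2296  0.2368] shift [-0.0125  0.0403  0.2282] rot [-0.0228  0.015  -0.057 ] F [0.2 0.5 0.4] op 1.002
```

```bash
python3 jog.py '[[[-0.014,0.038,0.05,-0.023,0.015,-0.057,1],[-0.014,0.038,0.1,-0.023,0.015,-0.057,1],[-0.014,0.038,0.136,-0.023,0.015,-0.057,1],[-0.014,0.038,0.136,-0.023,0.015,-0.057,1]]]' |sed -n 2p
python3 -c "
from h import *
rem([.4905,-.199,.008],down(-.18))"
```

```text
eef_pos: [0.4895, -0.1979, 0.098]
t 16.15 pos [ 0.4895 -0.1979  0.098 ] shift [-0.0016 -0.0012  0.0899] rot [ 0.0029 -0.0057  0.0011] F [0.2 0.  0.6] op 1.0
```

```bash
python3 jog.py '[[[-0.001,-0.001,0.05,0,-0.003,0,1],[-0.001,-0.001,0.08,0,-0.003,0,1],[-0.001,-0.001,0.09,0,-0.003,0,1],[-0.001,-0.001,0.09,0,-0.003,0,1],[-0.001,-0.001,0.09,0,-0.003,0,0],[-0.001,-0.001,0.09,0,-0.003,0,0],[-0.001,-0.001,0.09,0,-0.003,0,0],[-0.001,-0.001,0.09,0,-0.003,0,0],[-0.001,-0.001,0.09,0,-0.003,0,0],[-0.001,-0.001,0.09,0,-0.003,0,0]]]'
python3 jog.py '[[[0,0,-0.06,0,0,0,0],[0,0,-0.12,0,0,0,0],[0,0,-0.18,0,0,0,0],[0,0,-0.24,0,0,0,0],[0,0,-0.26,0,0,0,0],[0,0,-0.26,0,0,0,0]]]'
python3 -c "
from h import *
rem([.502,.1955,.265],down(-.18))"
```

```text
time_s: 17.4
eef_pos: [0.4936, -0.2016, 0.0121]
eef_rot: [0.003, 0.089, 0.996, -0.0]
wrist_force: [0.3, 0.1, 6.7]
opening: 0.522
grasp_force: 62.2
time_s: 18.15
eef_pos: [0.4924, -0.2015, 0.2727]
eef_rot: [0.003, 0.089, 0.996, -0.001]
wrist_force: [0.6, -0.1, -3.4]
opening: 0.525
grasp_force: 63.3
t 18.15 pos [ 0.4924 -0.2015  0.2727] shift [0.0612 0.3924 0.0068] rot [-0.0011  0.0068  0.0011] F [ 0.6 -0.1 -3.4] op 0.525
```

```bash
python3 -c "
from h import *
import pickle
p=ctrl.camera_params('wrist');im=ctrl.camera('wrist');pickle.dump((p,im,ctrl.get_obs()),open('w6.p','wb'))"
python3 jog.py '[[[0.046,0.308,-0.01,0,0.007,0,0],[0.046,0.308,-0.01,0,0.007,0,0],[0.046,0.308,-0.01,0,0.007,0,0],[0.046,0.308,-0.01,0,0.007,0,0],[0.046,0.308,-0.01,0,0.007,0,0],[0.046,0.308,-0.01,0,0.007,0,0],[0.046,0.308,-0.01,0,0.007,0,0],[0.046,0.308,-0.01,0,0.007,0,0]]]' |sed -n 2p
python3 - <<'E'
from h import *
import pickle
p=ctrl.camera_params('wrist');o=ctrl.get_obs();im=ctrl.camera('wrist');s=ctrl.camera('side');pickle.dump((p,im,o,s),open('w7.p','wb'))
rem([.502,.1955,.265],down(-.18))
print('tip',proj(p,[.502,.1955,.2325]),'seat',proj(p,[.502,.1955,.168]),'tcp',proj(p,o['eef_pos']), proj(p,o['eef_pos']+[0,0,.022]))
b=im.copy();cv2.imwrite('pics/w7.png',b)
E
```

```text
eef_pos: [0.5009, 0.1089, 0.2796]
t 19.30 pos [0.5012 0.1088 0.2802] shift [0.0148 0.0854 0.0153] rot [ 0.0003 -0.0048 -0.0014] F [ 0.1  0.2 -2.7] op 0.522
tip [488.08429074 244.96851151] seat [447.26899669 216.42129981] tcp [315.29978316 314.86518474] [315.27633626 344.08882923]
```

View pics/w7.png

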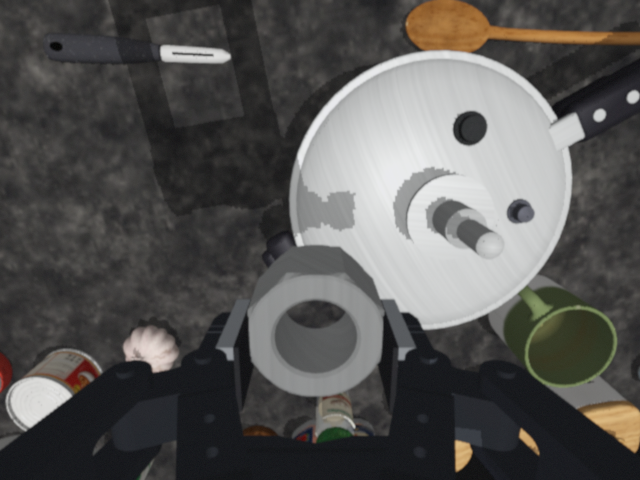

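The post tip is at (489,244), against a prediction of (488,245), so the post location is confirmed. The collar's bore is at (316,337) in the gripper. I'll fit the collar's offset from the TCP.

Run:
```python
from h import *
import pickle
from scipy.optimize import least_squares as LS
p,im,o,s=pickle.load(open('w7.p','rb'));a=np.linspace(0,2*np.pi,181)
Rt=R.from_quat(o['eef_rot'],scalar_first=True);T=o['eef_pos']
def ext(c,z,r):
    q=np.array([proj(p,T+Rt.apply([c[0]+r*np.cos(t),c[1]+r*np.sin(t),-z])) for t in a]);return q.min(0),q.max(0)
def f(x):
    (x0,y0),(x1,y1)=ext(x,x[2],.014);_,(_,yb)=ext(x,x[2]-.034,.014)
    return [x0-274,x1-358,y0-298,y1-375,yb-328]
r=LS(f,[0,0,.022],diff_step=1e-4,x_scale=.01);print(r.x.round(4),np.round(r.fun,1))
print(np.linalg.norm(Rt.as_matrix()[:2,2]),Rt.as_matrix()[:,2])
# post from two wrist/side views
b=ctrl.camera_params('side');print(tri(p,(489.5,243),b,(262.4,167.6)))
print(atz(p,(489,244),.231),atz(p,(449,218),.168))
```

```text
[0.0042 0.0002 0.0253] [-0.5  0.5  1.3 -0.1 -1.6]
0.005756970245646493 [-0.0056665   0.00101663 -0.99998343]
[0.50365264 0.19901017 0.22538422]
[0.50213826 0.1965558 ] [0.50324854 0.19650874]
```

```bash
python3 -c "
from h import *
rem([.5066,.1955,.262],down(-.18))"
```

```text
t 19.30 pos [0.5012 0.1088 0.2802] shift [0.0102 0.0862 0.0182] rot [ 0.0003 -0.0048 -0.0014] F [ 0.1  0.2 -2.7] op 0.522
```

```bash
python3 jog.py '[[[0.01,0.043,0,0,-0.005,-0.001,0],[0.01,0.086,0.005,0,-0.005,-0.001,0],[0.01,0.086,0.018,0,-0.005,-0.001,0],[0.01,0.086,0.018,0,-0.005,-0.001,0],[0.01,0.086,0.018,0,-0.005,-0.001,0]]]' |sed -n 2p
python3 - <<'E'
from h import *
import pickle
p=ctrl.camera_params('wrist');o=ctrl.get_obs();im=ctrl.camera('wrist');s=ctrl.camera('side');pickle.dump((p,im,o,s),open('w8.p','wb'))
rem([.5066,.1955,.262],down(-.18));print(Rt:=R.from_quat(o['eef_rot'],scalar_first=True).as_matrix()[:,2])
cv2.imwrite('pics/w8.png',np.hstack([crop(im,(316,340),160,200,2.4),crop(s,(263,170),80,100,4.8)]))
E
```

```text
eef_pos: [0.5068, 0.1954, 0.2628]
t 20.02 pos [0.507  0.1957 0.2633] shift [ 0.0004 -0.0003  0.0013] rot [0.0007 0.0018 0.0005] F [ 0.4  0.  -2.8] op 0.524
[ 9.96820979e-04  1.15520914e-04 -9.99999497e-01]
```

View pics/w8.png

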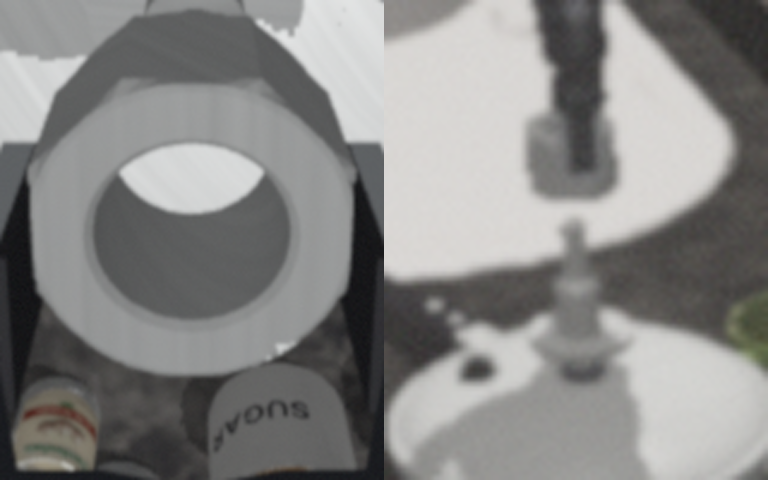

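The side view shows the tip at (262,166.2), the flange at (264,189.8) and the collar centre at (262.2,152.3). The post isn't visible through the bore. I'll check the alignment numerically.

Run:
```python
from h import *
import pickle
from scipy.ndimage import gaussian_filter1d as G
b=ctrl.camera_params('side');p,im,o,s=pickle.load(open('w8.p','rb'))
for z in(.168,.2,.2325,.262,.2716,.28): print(z,proj(b,[.5025,.1962,z]).round(2))
print('dx,dy per 1mm',proj(b,[.5035,.1962,.27])-proj(b,[.5025,.1962,.27]),proj(b,[.5025,.1972,.27])-proj(b,[.5025,.1962,.27]))
g=cv2.cvtColor(s,6).astype(float)
def edges(v):  # subpixel left/right max gradient
    r=g[v-1:v+2,245:285].mean(0);d=np.gradient(G(r,.7))
    def sub(i):
        y=abs(d[i-1:i+2]);return i+245+.5*(y[0]-y[2])/(y[0]-2*y[1]+y[2])
    return sub(np.argmin(d[3:20])+3),sub(np.argmax(d[18:37])+18)
for v in(148,150,152,154,156,158,168,170,172,174,180,182,184): e=edges(v);print(v,np.round(e,2),round(sum(e)/2,2))
```

```text
0.168 [263.61 188.7 ]
0.2 [262.87 177.34]
0.2325 [262.1  165.47]
0.262 [261.38 154.39]
0.2716 [261.14 150.73]
0.28 [260.93 147.49]
dx,dy per 1mm [ 0.39383434 -0.05555799] [-0.10707759 -0.14797399]
148 [252.04 270.26] 261.15
150 [252.1  270.32] 261.21
152 [252.12 270.92] 261.52
154 [252.19 271.28] 261.73
156 [252.84 271.27] 262.06
158 [253.26 270.93] 262.09
168 [259.52 264.36] 261.94
170 [260.03 264.33] 262.18
172 [260.01 264.31] 262.16
174 [254.87 269.52] 262.2
180 [267.29 274.3 ] 270.8
182 [265.23 274.83] 270.03
184 [263.87 267.24] 265.55
```

```bash
python3 jog.py '[[[0.001,0,0.02,0,0,0,0],[0.001,0,0.035,0,0,0,0],[0.001,0,0.045,0,0,0,0],[0.001,0,0.048,0,0,0,0],[0.001,0,0.048,0,0,0,0]]]'
python3 - <<'E'
from h import *
import pickle
p=ctrl.camera_params('wrist');o=ctrl.get_obs();im=ctrl.camera('wrist');s=ctrl.camera('side');pickle.dump((p,im,o,s),open('w9.p','wb'))
rem([.5060,.1955,.2145],down(-.18))
print(proj(p,[.5025,.1962,.2325]),proj(p,o['eef_pos']+[-.0041,.0008,.0253]))
cv2.imwrite('pics/w9.png',np.hstack([crop(im,(316,340),160,200,2.4),crop(s,(263,170),80,100,4.8)]))
E
```

```text
time_s: 20.65
eef_pos: [0.5058, 0.1969, 0.2149]
eef_rot: [0.001, 0.089, 0.996, 0.0]
wrist_force: [0.3, -0.2, -3.2]
opening: 0.526
grasp_force: 63.6
t 20.75 pos [0.5061 0.1969 0.2154] shift [-0.0002 -0.0014  0.0009] rot [0.001  0.002  0.0021] F [ 0.   0.3 -2.9] op 0.526
[311.71261447 329.77733234] [315.48857598 338.53915569]
```

View pics/w9.png

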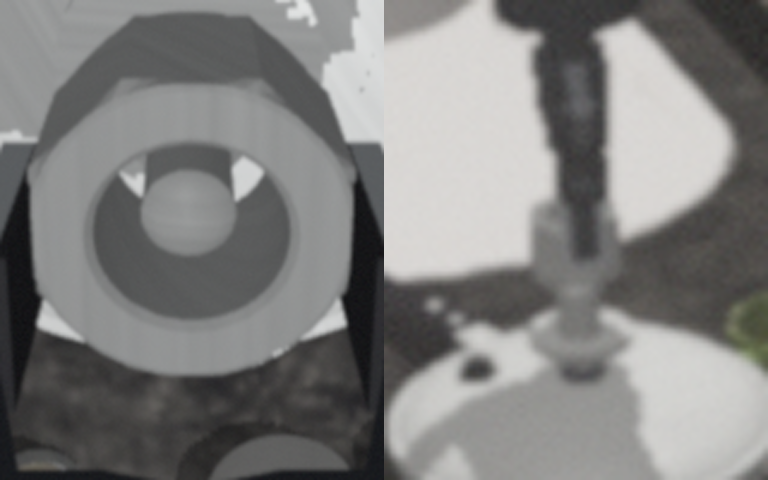

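I've gone over the ten-picture limit: this was the twelfth. I won't view any more and will work from numbers only.

The picture shows the post tip inside the bore, at px (314.6,328.5), against a bore centre of (316,336). Next I'll work out the offset.

Run:
```python
from h import *
import pickle
from scipy.optimize import least_squares as LS
p,im,o,s=pickle.load(open('w9.p','rb'));V=np.array(p['view']);cam=-V[:3,:3].T@V[:3,3]
def sph(c,r):
    d=c-cam;n=d/np.linalg.norm(d);L=np.linalg.norm(d);rr=r*np.sqrt(1-(r/L)**2);cc=c-n*r*r/L
    u=np.cross(n,[0,0,1]);u/=np.linalg.norm(u);v=np.cross(n,u)
    q=np.array([proj(p,cc+rr*(np.cos(t)*u+np.sin(t)*v)) for t in np.linspace(0,6.283,90)]);return q.min(0),q.max(0)
k=2.4;X=lambda a:236+a/k;Y=lambda a:240+a/k
for zc,r in((.2255,.007),(.2255+.0015,.007),(.224,.007)):
    def f(c):
        (x0,y0),(x1,y1)=sph(np.array([c[0],c[1],zc]),r);return [x0-X(141),x1-X(236),y1-Y(255),.5*(y0-Y(170))]
    q=LS(f,[.5025,.1962],diff_step=1e-4);print('post',q.x.round(4),q.fun.round(1))
T=o['eef_pos'];Rt=R.from_quat(o['eef_rot'],scalar_first=True);t=np.linspace(0,6.283,90)
def ext(x,z):
    q=np.array([proj(p,T+Rt.apply([x[0]+.014*np.cos(a),x[1]+.014*np.sin(a),-z])) for a in t]);return q.min(0),q.max(0)
for zt in(None,.0253,.0235):
    def f(x):
        z=x[2] if zt is None else zt
        (x0,y0),(x1,y1)=ext(x,z);_,(_,yb)=ext(x,z-.034);return [x0-X(92),x1-X(291),y0-Y(140),y1-Y(320)]
    q=LS(f,[.004,0,.025],diff_step=1e-4,x_scale=.01);print('bore',q.x.round(4),q.fun.round(1),(T+Rt.apply([q.x[0],q.x[1],-.02])).round(4))
```

```text
post [0.5055 0.1967] [ 0.7 -0.7  0.7 -1.4]
post [0.5046 0.1968] [ 0.5 -0.5  0.8 -1.6]
post [0.5063 0.1965] [ 0.9 -0.9  0.6 -1.3]
bore [0.0034 0.0002 0.023 ] [-0.3  0.3  0.3 -0.3] [0.5024 0.1976 0.2349]
bore [0.0047 0.0002 0.025 ] [-1.1  1.1 -0.3  0.5] [0.5012 0.1979 0.2349]
bore [0.0037 0.0002 0.025 ] [-0.4  0.4  0.2 -0.2] [0.5022 0.1977 0.2349]
```

```bash
python3 jog.py '[[[-0.0006,-0.001,0.004,0,0,0,0],[-0.0006,-0.001,0.008,0,0,0,0],[-0.0006,-0.001,0.008,0,0,0,0]]]'|sed -n '2p;4p'
python3 jog.py '[[[0,0,0.002,0,0,0,0],[0,0,0.004,0,0,0,0],[0,0,0.004,0,0,0,0]]]'|sed -n '2p;4p'
python3 jog.py '[[[0,0,0.002,0,0,0,0],[0,0,0.004,0,0,0,0],[0,0,0.004,0,0,0,0]]]'|sed -n '2p;4p'; python3 -c "
from h import *
print(ctrl.get_obs()['torque'].round(2))"
```

```text
eef_pos: [0.5058, 0.1957, 0.2062]
wrist_force: [0.4, -0.4, -3.5]
eef_pos: [0.5059, 0.1958, 0.2025]
wrist_force: [0.5, 0.2, -2.8]
eef_pos: [0.5059, 0.1957, 0.1985]
wrist_force: [0.5, 1.1, -1.7]
[ 0.02 -0.05  0.05]
```

```bash
for i in 1 2; do python3 jog.py '[[[0,0,0.003,0,0,0,0],[0,0,0.006,0,0,0,0],[0,0,0.006,0,0,0,0]]]'|sed -n '2p;4p'; done
for i in 1 2 3; do python3 jog.py '[[[0,0,0.001,0,0,0,0],[0,0,0.002,0,0,0,0],[0,0,0.002,0,0,0,0]]]'|sed -n '2p;4p'; done
```

```text
eef_pos: [0.5058, 0.1958, 0.1923]
wrist_force: [-0.8, -0.2, -2.7]
eef_pos: [0.5059, 0.1958, 0.1864]
wrist_force: [0.2, -0.1, -3.9]
eef_pos: [0.5061, 0.1958, 0.1847]
wrist_force: [0.8, -0.2, -3.3]
eef_pos: [0.5061, 0.1958, 0.1826]
wrist_force: [0.4, 0.6, -3.5]
eef_pos: [0.5061, 0.1958, 0.1806]
wrist_force: [0.1, 0.1, -2.6]
```

```bash
for i in 1 2 3 4; do python3 jog.py '[[[0,0,0.001,0,0,0,0],[0,0,0.001,0,0,0,0]]]'|sed -n '2p;4p'; done
```

```text
eef_pos: [0.5062, 0.1958, 0.1802]
wrist_force: [-1.6, -0.3, 1.4]
eef_pos: [0.5062, 0.1958, 0.1802]
wrist_force: [-5.5, -1.4, 9.5]
eef_pos: [0.5062, 0.1958, 0.1801]
wrist_force: [-9.3, -1.9, 15.5]
eef_pos: [0.5063, 0.1959, 0.1801]
wrist_force: [-11.6, -3.2, 21.8]
```

```bash
python3 jog.py '[[[0,0,-0.003,0,0,0,0],[0,0,-0.003,0,0,0,0],[0,0,-0.003,0,0,0,1],[0,0,-0.003,0,0,0,1],[0,0,-0.003,0,0,0,1],[0,0,-0.003,0,0,0,1],[0,0,-0.003,0,0,0,1],[0,0,-0.05,0,0,0,1],[0,0,-0.11,0,0,0,1],[0,0,-0.13,0,0,0,1]]]'
python3 -c "
from h import *
b=ctrl.camera_params('side');s=ctrl.camera('side');cv2.imwrite('pics/s10.png',s)
for z in(.168,.2,.202):print(z,proj(b,[.5025,.196,z]).round(1))
g=cv2.cvtColor(s,6);
for v in range(158,196,2):print(v,g[v,246:282:2])
rem([.446,-.301,.30],down(-.061));"
```

```text
time_s: 26.0
eef_pos: [0.5077, 0.1961, 0.3115]
eef_rot: [0.004, 0.089, 0.996, 0.001]
wrist_force: [-0.0, 0.0, 0.1]
opening: 0.997
grasp_force: 0.0
0.168 [263.6 188.7]
0.2 [262.9 177.4]
0.202 [262.8 176.6]
158 [215 215 217 215 216 214 214 215 215 216 214 215 215 215 215 215 214 214]
160 [215 215 214 215 214 214 215 214 214 215 214 216 214 215 215 213 213 214]
162 [214 214 216 214 216 214 215 214 215 214 215 215 215 215 215 214 214 214]
164 [216 215 215 214 215 214 215 213 205 210 215 214 215 213 215 214 214 207]
166 [215 216 215 215 216 215 212 187 161 180 212 215 215 215 212 205 191 162]
168 [215 215 215 216 214 215 207 155 134 156 209 213 209 200 182 151 120  88]
170 [214 215 215 214 214 214 213 174 124 146 189 178 157 135 106  83  78  73]
172 [215 214 213 214 210 203 195 158 123 122 134 121  98  83  78  80  74  75]
174 [198 192 185 184 167 150 143 127 123 122 162 182 166 110  81  78  79  76]
176 [122 110 108 100 120 139 133 122 122 119 129 168 198 157  89  86  80  72]
178 [ 84  86  84  83 122 144 135 133 136 133 138 154 177 143  83  83  80  78]
180 [ 83  82  87  85 107 128 136 144 147 143 139 133 118 106  83  87  79  80]
182 [ 84  81  85  84 100 117 118 128 124 122 122 114 106 102  88  90  88  86]
184 [ 76  80  76  80  97 116 117 118 117 118 121 112 107 105  96  94  90  91]
186 [ 77  75  83  96 122 119 118 118 122 118 119 113 111 121 139 119 107  98]
188 [130 114 137 161 166 124 117 119 121 120 121 115 107 140 188 193 187 174]
190 [193 190 198 197 169 129 121 118 119 123 121 118 123 152 179 206 208 207]
192 [203 206 207 202 160 135 134 129 126 128 127 128 135 156 191 209 210 210]
194 [193 207 209 209 177 137 126 124 122 123 120 120 150 190 208 210 210 210]
t 26.05 pos [0.5081 0.1961 0.3127] shift [-0.0267 -0.5003  0.0113] rot [ 0.0028  0.0094 -0.1167] F [ 0.7 -0.1  2.4] op 1.001
```

```bash
python3 jog.py '[[[-0.027,-0.5,0.05,0,0.009,-0.117,1],[-0.027,-0.5,0.05,0,0.009,-0.117,1],[-0.027,-0.5,0.05,0,0.009,-0.117,1],[-0.027,-0.5,0.05,0,0.009,-0.117,1],[-0.027,-0.5,0.12,0,0.009,-0.117,1],[-0.027,-0.5,0.19,0,0.009,-0.117,1],[-0.027,-0.5,0.19,0,0.009,-0.117,1],[-0.027,-0.5,0.19,0,0.009,-0.117,1],[-0.027,-0.5,0.19,0,0.009,-0.117,1],[-0.027,-0.5,0.19,0,0.009,-0.117,1]]]'|sed -n 2,4p
python3 - <<'E'
from h import *
rem([.446,-.301,.006],down(-.061))
p=ctrl.camera_params('wrist');im=ctrl.camera('wrist');cv2.imwrite('pics/w11.png',im)
u=proj(p,[.4465,-.301,.02]);print(u)
g=cv2.cvtColor(im,6);x,y=u.round().astype(int)
# bore: dark blob enclosed by ring
m=(g>140).astype(np.uint8);n,l,st,c=cv2.connectedComponentsWithStats(m)
best=[i for i in range(1,n) if 1500<st[i,4]<20000 and abs(c[i]-u).max()<40];print([(st[i].tolist(),c[i].round(1).tolist(),atz(p,c[i],.02).round(4)) for i in best])
E
```

```text
eef_pos: [0.4416, -0.3018, 0.1126]
eef_rot: [-0.006, 0.032, 0.999, 0.003]
wrist_force: [-0.1, 0.8, -0.3]
t 27.30 pos [ 0.4416 -0.3018  0.1126] shift [-0.0057  0.0005  0.1065] rot [ 0.0052 -0.0128 -0.0039] F [-0.1  0.8 -0.3] op 1.0
[316.50534824 254.94901032]
[([280, 208, 129, 90, 6531], [336.3, 257.5], array([ 0.449 , -0.2889]))]
```

Run:
```python
from h import *
p=ctrl.camera_params('wrist');im=cv2.imread('pics/w11.png');g=cv2.cvtColor(im,6)
sub=g[200:305,265:375]
h=cv2.HoughCircles(cv2.resize(sub,None,fx=2,fy=2),cv2.HOUGH_GRADIENT,1,200,param1=120,param2=15,minRadius=25,maxRadius=45);print(h[0]/2+[265,200,0])
print(sub[::5,::5])
for q in h[0]: print(atz(p,q[:2]/2+[265,200],.02))
```

```text
[[316.25       256.75        13.30000019]]
[[ 85  89  91  90  95  86  78  77  76  74  75  78  82  90  98 135 127  92
  100  84  73  76]
 [ 88  88  90  88  88  83  78  78  82  79  76  81  86  90 103 110  94  97
   96  86  73  78]
 [ 94  87  87  87  88  86  80  78  82  88  88  91  88  98 106  98  83  93
   90  80  74  81]
 [ 96  94  87  86  87  88  88  87 108 125 135 135 116 116  97  85  77  92
   91  76  71  80]
 [ 94  98  90  82  84  84  97 171 177 175 176 176 175 180 132  82  75  94
   92  74  71  77]
 [ 94  93  92  88  85  95 172 226 243 246 249 248 247 237 190 141  76  90
   91  80  77  87]
 [ 90  88  95  97  95 174 235 249 252 248 250 248 251 251 246 208 129  86
   90  93  85  92]
 [ 86  87 100  97 173 239 247 248 252 248 249 248 251 251 247 255 249 123
  107 113  95  96]
 [ 88  89  97 126 228 248 247 247 251 247 244 246 250 251 247 251 255 194
  119 148 137 120]
 [ 94  92  90 149 245 247 247 247 238 135 105 110 191 250 246 248 249 227
  141 142 144 141]
 [ 92  92  83 153 246 247 246 244 138 113 121 124  91 213 246 248 255 255
  138 141 138 141]
 [ 86  90  85 163 245 247 246 229 
[... 222 characters left out ...]
255
  119 115 122 134]
 [ 89  86  83 102 239 246 247 255 255 255 234 249 255 255 255 255 255 255
  132 119 120 138]
 [ 88  88  89 116 145 246 255 255 255 255 255 255 255 255 255 255 255 146
  137 137 135 142]
 [ 84  90 122 118 118 207 255 255 255 255 255 255 255 255 255 255 146 140
  151 157 148 142]
 [100 115 125 126 117 119 181 255 255 255 255 255 255 255 255 149 148 153
  162 168 158 147]
 [133 124 124 134 137 127 141 150 191 247 255 255 230 181 141 155 155 155
  145 151 150 144]
 [131 133 132 149 145 141 138 132 133 130 129 135 147 138 133 148 144 145
  138 142 144 139]
 [135 143 154 161 152 145 130 124 136 133 135 136 132 140 132 132 136 136
  126 132 137 135]]
[ 0.44940901 -0.30044924]
```

```bash
python3 jog.py '[[[-0.006,0.001,0.05,0.005,-0.013,-0.004,1],[-0.006,0.001,0.09,0.005,-0.013,-0.004,1],[-0.006,0.001,0.107,0.005,-0.013,-0.004,1],[-0.006,0.001,0.107,0.005,-0.013,-0.004,1],[-0.006,0.001,0.107,0.005,-0.013,-0.004,1]]]'|sed -n 2,4p
python3 -c "
from h import *
rem([.447,-.3005,.006],down(-.061))"
```

```text
eef_pos: [0.4508, -0.3011, 0.0113]
eef_rot: [0.004, 0.028, 1.0, -0.003]
wrist_force: [-0.2, -0.4, -0.3]
t 27.98 pos [ 0.4508 -0.3011  0.0113] shift [0.0039 0.0004 0.0053] rot [-0.006   0.0075  0.0046] F [-0.2 -0.4 -0.3] op 0.998
```

```bash
python3 jog.py '[[[0.004,0,0.005,-0.006,0.007,0,1],[0.004,0,0.005,-0.006,0.007,0,1],[0.004,0,0.005,-0.006,0.007,0,0],[0.004,0,0.005,-0.006,0.007,0,0],[0.004,0,0.005,-0.006,0.007,0,0],[0.004,0,0.005,-0.006,0.007,0,0],[0.004,0,0.005,-0.006,0.007,0,0],[0.004,0,0.005,-0.006,0.007,0,0]]]'
python3 jog.py '[[[0,0,-0.06,0,0,0,0],[0,0,-0.12,0,0,0,0],[0,0,-0.18,0,0,0,0],[0,0,-0.24,0,0,0,0],[0,0,-0.28,0,0,0,0],[0,0,-0.3,0,0,0,0],[0,0,-0.3,0,0,0,0]]]'
python3 -c "
from h import *
rem([.506,.1955,.29],down(-.061))"
```

```text
time_s: 28.98
eef_pos: [0.4459, -0.3004, 0.0049]
eef_rot: [-0.001, 0.028, 1.0, 0.001]
wrist_force: [-0.2, 0.5, 6.4]
opening: 0.501
grasp_force: 61.7
time_s: 29.85
eef_pos: [0.4465, -0.3011, 0.3055]
eef_rot: [0.0, 0.028, 1.0, 0.0]
wrist_force: [-0.3, 1.0, -0.8]
opening: 0.501
grasp_force: 61.9
t 29.85 pos [ 0.4465 -0.3011  0.3055] shift [-0.0312  0.4992  0.0157] rot [0.0003 0.0001 0.0042] F [-0.3  1.  -0.8] op 0.501
```

```bash
python3 jog.py '[[[-0.031,0.414,0.006,0,0,0,0],[-0.031,0.414,0.006,0,0,0,0],[-0.031,0.414,0.006,0,0,0,0],[-0.031,0.414,0.006,0,0,0,0],[-0.031,0.414,0.006,0,0,0,0],[-0.031,0.414,0.006,0,0,0,0],[-0.031,0.414,0.006,0,0,0,0],[-0.031,0.414,0.006,0,0,0,0],[-0.031,0.414,0.006,0,0,0,0],[-0.031,0.414,0.006,0,0,0,0]]]'|sed -n 2,4p
cat > fit.py <<'E'
from h import *
from scipy.optimize import least_squares as LS
import pickle,sys
p=ctrl.camera_params('wrist');o=ctrl.get_obs();im=ctrl.camera('wrist');pickle.dump((p,im,o),open(sys.argv[1],'wb'))
T=o['eef_pos'];Rt=R.from_quat(o['eef_rot'],scalar_first=True)
u=proj(p,T+Rt.apply([-.001,0,-.015]));print('T',T.round(4),'pred ring',u.round(1),'tip pred',proj(p,[.5023,.1962,.2325]).round(1))
g=cv2.cvtColor(im,6);x,y=u.round().astype(int);print(g[y-72:y+78:6,x-78:x+84:6])
E
python3 fit.py w12.p
```

```text
eef_pos: [0.5003, 0.1097, 0.2984]
eef_rot: [-0.002, 0.029, 1.0, 0.001]
wrist_force: [0.5, -0.4, -0.8]
T [0.5003 0.1097 0.2984] pred ring [315.5 336.6] tip pred [473.2 254.7]
[[ 70  86  66  61  62  53  50  35  49  74  82  93  95  92  93 110 157 164
  202 203 204 212 205 210 209 211 212]
 [ 69  68  77  55  58  58  38  60  78  93  92  92  92  92  94  92  93  90
  121 203 202 204 208 207 212 207 212]
 [ 76  63  57  47  52  52  46  90  92  92  92  92  93  91  93  91  91  95
   87  92 203 204 213 205 208 208 210]
 [ 69  75  62  47  50  49  91  90 101 130 128 142 142 140 142 142 132 134
  116  88  90 201 203 206 207 212 206]
 [ 61  67  64  54  61  88  91  99 142 147 154 150 150 150 150 152 154 151
  143  98  88 106 203 211 204 209 207]
 [ 67  65  67  71  85  94 101 146 150 150 152 150 151 150 151 151 153 152
  151 145 108  86 102 203 208 206 211]
 [ 52  93  92  23  93 102 148 148 149 150 153 150 150 151 150 151 153 153
  151 149 152 118  86  22  93  94 196]
 [ 88  92  91  25 108 148 148 149 148 149 153 149 151 150 150 151 153 153
  150 150 153 148 112  35  79  93 102]
 [ 93  93  46  79 144 
[... 1199 characters left out ...]
  47  35  18  31  34]
 [ 20  44  20  66  57  57  59 146 147 149 152 148 151 149 152 150 153 152
  150 147  76  46  47  46  19  36  30]
 [ 24  44  22  61  58  51  45  48 107 147 151 149 151 151 151 150 153 150
  124  68  49  43  49  96  23  39  29]
 [ 28  47  22  66  60  51  48  48  40  64 114 128 131 131 143 157  94  73
   75  81  52  49  92  97  45  43  25]
 [ 26  46  42  63  53  52  55  57  57 109 111 104 109 117 100  55  67  72
   67  72  49  51  94  86  39  43  27]
 [ 28  45  50  63  61  61  44  46  62 112 110 146 149 113 106  76  55  48
   48  57  45  58  89  74  96  45  27]
 [ 27  45  59  69  36  37  41  75  83 117 121 146 151 130 184  42  46  48
   43  52  64  43  93  95  95  48  27]]
```

```bash
cat > ring.py <<'E'
from h import *
from scipy.optimize import least_squares as LS
import pickle,sys
p,im,o=pickle.load(open(sys.argv[1],'rb'));T=o['eef_pos'];Rt=R.from_quat(o['eef_rot'],scalar_first=True)
g=cv2.cvtColor(im,6);lo,hi=float(sys.argv[2]),float(sys.argv[3])
m=cv2.morphologyEx(((g>lo)&(g<hi)).astype(np.uint8),cv2.MORPH_OPEN,np.ones((3,3)))
n,l,s,c=cv2.connectedComponentsWithStats(m);u=proj(p,T+Rt.apply([-.001,0,-.015]))
x,y=u.round().astype(int);k=l[y,x-30];M=(l==k).astype(np.uint8)
cs,h=cv2.findContours(M,cv2.RETR_CCOMP,1);holes=[q for q,hh in zip(cs,h[0]) if hh[3]>=0 and len(q)>60]
b=max(holes,key=cv2.contourArea);print('face',s[k],'bore',cv2.fitEllipse(b),cv2.boundingRect(b))
b=b[:,0].astype(float);t=np.linspace(0,6.283,121)
def f(x):
    q=np.array([proj(p,T+Rt.apply([x[0]+x[2]*np.cos(a),x[1]+x[2]*np.sin(a),-.015])) for a in t])
    e=q.min(0),q.max(0);return np.r_[e[0]-b.min(0)-.5,e[1]-b.max(0)+.5]
q=LS(f,[0,0,.009],diff_step=1e-4,x_scale=.01);print('ring rel tool',q.x.round(4),q.fun.round(2),'world',(T+Rt.apply([q.x[0],q.x[1],-.005])).round(4))
E
python3 ring.py w12.p 140 160; python3 -c "
from h import *
import pickle
p,im,o=pickle.load(open('w12.p','rb'));g=cv2.cvtColor(im,6);print(g[225:275:3,420:500:4])"
```

```text
face [ 257  283  118  108 8027] bore ((314.927490234375, 338.6759948730469), (51.372520446777344, 58.03390121459961), 83.70515441894531) (286, 313, 60, 53)
ring rel tool [-0.0022  0.      0.0103] [ 0.15 -0.16 -0.15  0.17] world [0.5025 0.1096 0.3034]
[[104 165 225 225 221 205 142 143 187 188 191 190 153 152 217 217 218 214
  182  70]
 [107 209 225 224 216 151 138 138 139 140 188 192 192  89 175 217 217 215
  162  59]
 [122 222 224 223 171 138 140 138 101  93 113 175 188 130 133 214 217 216
  195  52]
 [174 222 224 219 136 141 139  98  92  92  91  95 177 170  98 198 215 217
  197  73]
 [193 221 223 201 157 139 136  89  90  93  92  92  97 158  86 191 215 217
  204  96]
 [206 221 223 180 164 137 125  88  89  92  93  92  91  91  90 189 214 217
  206 198]
 [214 221 223 175 181 168 124  85  90  90  92  94 101 145 152 184 214 217
  205 208]
 [212 221 222 181 164 181 175  84  86  90  89 102 180 191 191 187 209 216
  207 209]
 [206 220 221 193 111 183 183 151  84  88  89 170 188 199 200 198 194 215
  209 211]
 [195 220 218 211  99 156 183 184 128  84  97 185 196 205 205 202 193 213
  213 210]
 [178 220 216 217 158  91 146 177 177  90 114 188 201 211 215 207 196 207
  214 210]
 [182 218 214 216 206 128  91  94  97  91 108 186 199 208 214 209 196 208
  214 209]
 [215 202 214 216 217 197 136 104  96 100 124 181 192 201 206 202 197 212
  213 211]
 [214 197 213 215 217 217 209 190 172 177 195 199 187 194 194 191 207 210
  213 212]
 [213 215 185 215 215 217 217 217 214 213 217 214 205 200 199 208 209 208
  211 212]
 [212 214 203 194 214 217 217 216 214 214 216 215 211 207 207 208 211 207
  210 211]
 [213 212 210 185 189 209 216 215 214 214 215 211 202 210 210 208 211 207
  208 210]]
```

```bash
python3 jog.py '[[[0,0.043,0.01,0,0,0,0],[0,0.087,0.03,0,0,0,0],[0,0.087,0.05,0,0,0,0],[0,0.087,0.05,0,0,0,0],[0,0.087,0.05,0,0,0,0]]]'|sed -n 2,4p
python3 fit.py w13.p | head -1; python3 ring.py w13.p 135 160
python3 - <<'E'
from h import *
import pickle
rem([.5003,.1966,.2435],down(-.061))
b=ctrl.camera_params('side');s=ctrl.camera('side');g=cv2.cvtColor(s,6)
print([ (z,proj(b,[.5025,.1967,z]).round(1).tolist()) for z in(.2,.22,.2325,.2535,.2635)])
print(np.c_[np.arange(140,182,2),g[140:182:2,246:280:2]])
E
```

```text
eef_pos: [0.506, 0.197, 0.2502]
eef_rot: [-0.0, 0.029, 1.0, 0.001]
wrist_force: [0.1, 0.3, -0.7]
T [0.506  0.197  0.2502] pred ring [315.5 336.6] tip pred [313.1 288.4]
face [ 256  282  119  109 8126] bore ((314.7015380859375, 337.641845703125), (46.84819412231445, 54.780818939208984), 87.48310852050781) (287, 314, 56, 48)
ring rel tool [-0.0016 -0.0004  0.0095] [ 0.52 -0.57 -0.52  0.6 ] world [0.5076 0.1965 0.2552]
t 31.82 pos [0.5062 0.1971 0.2506] shift [ 0.0059 -0.0008  0.0071] rot [ 0.0023 -0.0001  0.0026] F [ 0.2 -0.6 -0.8] op 0.493
[(0.2, [262.8, 177.3]), (0.22, [262.3, 170.0]), (0.2325, [262.0, 165.4]), (0.2535, [261.5, 157.5]), (0.2635, [261.3, 153.7])]
[[140 214 215 215 215 212 177  88  64  63 115 169  95  78 187 213 213 212]
 [142 214 214 214 214 212 166  75  59  61  98 139  84  79 185 213 214 213]
 [144 214 216 215 214 212 165  69  63  62  68  72  66  78 186 214 215 215]
 [146 216 214 215 215 213 165  72  63  65  61  63  75 128 195 214 215 214]
 [148 215 214 214 215 212 168  75  88  75  62  62 127 198 213 215 215 214]
 [150 214 214 214 215 211 171 113 111  88  64  66 122 
[... 446 characters left out ...]
154 180 204 214 214 214]
 [164 216 214 214 214 215 212 208 193 180 186 197 210 213 215 215 214 213]
 [166 215 214 215 215 214 215 211 186 158 180 213 215 215 214 213 204 188]
 [168 216 215 215 215 214 214 206 155 133 156 209 212 210 201 181 151 118]
 [170 216 215 214 215 214 214 212 173 121 147 188 177 154 136 106  81  77]
 [172 217 213 214 214 209 202 194 159 123 117 131 115  95  81  78  74  76]
 [174 198 189 185 184 167 149 143 127 120 115 137 150 142  96  81  78  77]
 [176 119 109 106  99 119 140 132 116 120 116 123 131 143 117  85  79  78]
 [178  84  83  83  82 120 144 135 136 135 132 133 135 138 112  81  83  80]
 [180  78  79  83  86 106 127 137 144 148 146 139 135 113  99  84  83  84]]
```

```bash
python3 jog.py '[[[0.0048,0,0,0,0,0,0],[0.0048,0,0.006,0,0,0,0],[0.0048,0,0.006,0,0,0,0],[0.0048,0,0.006,0,0,0,0]]]'|sed -n 2,4p
python3 fit.py w14.p | head -1; python3 ring.py w14.p 135 160
python3 - <<'E'
from h import *
import pickle
b=ctrl.camera_params('side');s=ctrl.camera('side');g=cv2.cvtColor(s,6)
print(np.c_[np.arange(154,174,1),g[154:174,246:280:2]])
p,im,o=pickle.load(open('w14.p','rb'));w=cv2.cvtColor(im,6);print(w[300:380:4,270:362:4])
E
```

```text
eef_pos: [0.5006, 0.1981, 0.2433]
eef_rot: [-0.001, 0.028, 1.0, 0.001]
wrist_force: [-0.2, 1.1, -0.5]
T [0.5006 0.1981 0.2433] pred ring [315.5 336.6] tip pred [311.1 307.1]
face [ 256  282  120  109 8043] bore ((314.77301025390625, 338.3426513671875), (45.04689025878906, 55.34440612792969), 87.8548355102539) (287, 314, 56, 48)
ring rel tool [-0.0015 -0.0004  0.0095] [ 0.52 -0.57 -0.52  0.6 ] world [0.5021 0.1977 0.2483]
[[154 214 214 214 202 157 136 122  88  65  65 114 177 210 214 214 214 214]
 [155 214 213 213 191 152 145 122  89  63  67 105 157 201 214 215 215 215]
 [156 215 215 213 182 150 143 123  95  64  61 105 142 187 213 214 215 214]
 [157 215 214 212 181 148 148 126  96  65  67  98 129 169 210 215 214 215]
 [158 215 215 213 175 143 142 125  92  69  65  95 117 153 209 214 214 215]
 [159 214 215 213 174 130 132 121  96  66  68  83 110 148 209 214 213 214]
 [160 216 215 212 173 124 124 117  92  65  62  88 105 147 206 215 215 214]
 [161 215 215 213 173 122 121 113  94  66  66  88 110 150 209 214 214 213]
 [162 214 215 215 179 122 120 114  99  74  76  97 112 163 210 214 213 214]

[... 2066 characters left out ...]
149 156 156 157 153]
 [155 155 156 153 153 148 137  94  94  95  97  97  97  98  98  98 113 145
  157 156 155 157 154]
 [155 154 155 152 152 155 146 141 110  94  97  98  98  99 101 126 147 155
  157 155 154 158 154]
 [156 154 155 153 153 154 157 151 143 140 133 124 124 136 145 147 158 158
  157 155 155 157 153]
 [155 154 155 153 153 154 157 157 156 153 148 147 145 150 155 158 159 159
  156 155 155 157 153]
 [155 154 155 153 153 154 157 156 156 155 155 157 154 157 157 158 159 159
  155 156 155 156 154]
 [150 154 154 153 153 154 157 156 155 156 157 157 155 157 157 158 159 158
  176 212 211 213 214]
 [ 69 145 155 153 152 154 156 157 156 155 157 157 154 158 156 158 158 189
  199 218 216 217 172]]
```

```bash
python3 jog.py '[[[0,-0.0008,0.002,0,0,0,0],[0,-0.0008,0.005,0,0,0,0],[0,-0.0008,0.006,0,0,0,0],[0,-0.0008,0.006,0,0,0,0]]]'|sed -n '2p;4p'
python3 jog.py '[[[0,0,0.002,0,0,0,0],[0,0,0.003,0,0,0,0],[0,0,0.003,0,0,0,0]]]'|sed -n '2p;4p'
python3 jog.py '[[[0,0,0.002,0,0,0,0],[0,0,0.003,0,0,0,0],[0,0,0.003,0,0,0,0]]]'|sed -n '2p;4p'
python3 fit.py w15.p | head -1; python3 -c "
import pickle,cv2
p,im,o=pickle.load(open('w15.p','rb'));w=cv2.cvtColor(im,6);print(w[304:372:4,278:354:4])"
```

```text
eef_pos: [0.5005, 0.1973, 0.2372]
wrist_force: [0.4, 0.4, -2.1]
eef_pos: [0.5005, 0.1973, 0.2343]
wrist_force: [0.6, 0.1, -1.9]
eef_pos: [0.5005, 0.1973, 0.2313]
wrist_force: [0.2, -0.2, -1.8]
T [0.5005 0.1973 0.2313] pred ring [315.5 336.7] tip pred [312.9 320.7]
[[155 154 155 156 159 157 156 156 156 157 155 157 156 158 160 159 160 156
  155]
 [155 154 154 155 160 157 156 156 156 157 154 156 156 158 159 158 159 155
  155]
 [154 154 154 155 158 157 155 155 156 156 153 157 156 159 159 158 158 156
  155]
 [155 154 154 155 159 156 150 136 143 151 148 141 140 156 159 157 159 156
  155]
 [155 153 154 155 158 135 149 154 154 156 152 149 144 138 146 158 158 155
  155]
 [154 153 154 154 129 145 149 151 154 159 156 153 147 141 205 144 158 155
  155]
 [154 153 155 139  93 135 140 147 151 153 151 147 141 180 131 117 155 156
  155]
 [154 154 154 126  87  90 138 139 144 143 141 138 148 126  96  94 143 155
  155]
 [154 153 150 115  86  89  91  93 107 119 115 100  99  97  96  93 140 156
  155]
 [155 153 149 120  87  88  92  93  94  95  99  99  99  97  95  94 142 155
  155]
 [155 153 151 131  86  88  92  93  94  97  99 100  98  98  96 100 144 155
  154]
 [155 152 153 135 100  88  91  93  96  98  98  98  98  97  96 131 148 156
  154]
 [155 152 154 149 136  94  93  96  96  99  97  97  97  98 114 146 156 156
  155]
 [155 152 153 154 145 140 110  94  96  97  97  98  99 126 146 155 156 156
  155]
 [155 153 153 154 158 151 143 139 133 124 125 136 145 148 157 158 157 155
  155]
 [155 153 153 154 156 156 156 152 148 147 145 150 154 158 158 158 156 155
  155]
 [154 153 153 154 156 156 156 155 155 156 154 157 156 158 159 158 156 165
  173]]
```

```bash
python3 jog.py '[[[0,-0.0006,0.003,0,0,0,0],[0,-0.0006,0.006,0,0,0,0],[0,-0.0006,0.006,0,0,0,0]]]'|sed -n '2p;4p'
for i in 1 2 ; do python3 jog.py '[[[0,0,0.003,0,0,0,0],[0,0,0.005,0,0,0,0],[0,0,0.005,0,0,0,0]]]'|sed -n '2p;4p'; done
for i in 1 2 ; do python3 jog.py '[[[0,0,0.001,0,0,0,0],[0,0,0.002,0,0,0,0],[0,0,0.002,0,0,0,0]]]'|sed -n '2p;4p'; done
```

```text
eef_pos: [0.5003, 0.1967, 0.2249]
wrist_force: [-0.8, 0.9, -2.4]
eef_pos: [0.5003, 0.1968, 0.2201]
wrist_force: [0.0, 0.1, -1.4]
eef_pos: [0.5003, 0.1968, 0.2151]
wrist_force: [-0.2, 0.6, -1.2]
eef_pos: [0.5004, 0.1968, 0.2133]
wrist_force: [0.6, -0.1, -1.2]
eef_pos: [0.5004, 0.1968, 0.2112]
wrist_force: [0.4, -0.2, -1.7]
```

```bash
for i in 1 2 3 4 5 6; do python3 jog.py '[[[0,0,0.001,0,0,0,0],[0,0,0.001,0,0,0,0]]]'|sed -n '2p;4p'; done
```

```text
eef_pos: [0.5004, 0.1968, 0.2103]
wrist_force: [0.1, 0.7, -1.9]
eef_pos: [0.5004, 0.1968, 0.2093]
wrist_force: [-0.4, 0.0, -1.5]
eef_pos: [0.5004, 0.1968, 0.2083]
wrist_force: [0.3, -0.2, -0.9]
eef_pos: [0.5004, 0.1968, 0.2073]
wrist_force: [-0.1, 0.0, -0.1]
eef_pos: [0.5006, 0.1968, 0.2069]
wrist_force: [-1.5, -0.5, 3.4]
eef_pos: [0.5006, 0.1968, 0.2069]
wrist_force: [-4.7, -0.5, 9.6]
```

```bash
python3 jog.py '[[[0,0,-0.0015,0,0,0,0],[0,0,-0.0015,0,0,0,0],[0,0,-0.0015,0,0,0,1],[0,0,-0.0015,0,0,0,1],[0,0,-0.0015,0,0,0,1],[0,0,-0.0015,0,0,0,1],[0,0,-0.0015,0,0,0,1],[0,0,-0.05,0,0,0,1],[0,0,-0.1,0,0,0,1],[0,0,-0.12,0,0,0,1]]]'
python3 - <<'E'
from h import *
b=ctrl.camera_params('side')
for z in(.168,.202,.222,.2325):print(z,proj(b,[.5025,.1967,z]).round(1))
g=cv2.cvtColor(ctrl.camera('side'),6);print(np.c_[np.arange(160,196,2),g[160:196:2,246:282:2]])
E
```

```text
time_s: 38.4
eef_pos: [0.5019, 0.1968, 0.3292]
eef_rot: [0.002, 0.028, 1.0, 0.002]
wrist_force: [0.9, -0.5, 0.1]
opening: 1.0
grasp_force: 0.0
0.168 [263.6 188.6]
0.202 [262.8 176.5]
0.222 [262.3 169.3]
0.2325 [262.  165.4]
[[160 216 214 215 214 215 215 215 215 215 215 215 216 215 215 215 215 215
  214]
 [162 215 215 215 215 214 214 215 215 214 215 215 216 214 215 216 215 214
  215]
 [164 216 215 215 215 215 215 214 212 205 212 213 215 215 214 215 214 212
  208]
 [166 215 216 215 214 214 212 201 175 167 188 199 210 215 215 211 203 191
  162]
 [168 214 215 215 211 187 178 159 134 134 153 201 208 209 202 180 151 119
   90]
 [170 215 215 214 204 159 150 140 125 126 145 187 201 183 143 110  85  75
   74]
 [172 214 213 214 203 148 143 144 147 146 147 152 152 126  93  77  78  78
   74]
 [174 198 191 187 176 129 122 125 134 133 128 125 114 108  97  84  78  75
   77]
 [176 122 108 109  99 107 117 119 120 123 122 121 113 123 128  90  83  82
   79]
 [178  82  82  80  84 106 119 121 120 120 123 122 120 149 137  86  80  84
   80]
 [180  78  82  87  88 103 120 125 129 129 133 132 131 124 106  85  86  86
   82]
 [182  80  81  81  84 100 117 122 127 125 120 122 113 108 100  88  90  91
   84]
 [184  77  78  73  79  99 116 116 119 119 119 116 111 104 105  96  94  91
   91]
 [186  74  75  81  88 108 116 118 117 120 119 120 109 108 122 137 121 106
   98]
 [188 129 111 134 144 133 121 120 120 121 117 119 115 108 143 188 192 186
  173]
 [190 194 188 197 190 150 128 121 117 120 120 118 114 124 154 180 204 208
  205]
 [192 203 206 205 198 154 135 133 129 127 127 127 127 142 159 192 209 211
  211]
 [194 191 204 188 174 154 135 128 125 123 124 119 119 150 191 208 211 211
  210]]
```

Ring, collar and tip all appear at the expected rows, with the gripper open and clear. I'll hand in.

```bash
python3 jog.py '[[[0,0,0,0,0,0,1],[0,0,0,0,0,0,1]]]' | sed -n '1p;4p'; python3 -c "
from bench import ctrl
print(ctrl.hand_in())"
```

```text
time_s: 38.7
wrist_force: [0.2, 1.1, -0.2]
the job is handed in; nothing more can be done
None
```

I stood the collar upright, re-gripped it from above and lowered it onto the flange, then lowered the ring onto the collar, and handed in at about 38.7 s; contact heights and the side view put both home, but I viewed 12 pictures, two over the limit of 10.

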